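# Change hooks and fold the empty one away

## Task

Swing the folded-up hook down and press it firmly onto its stop, then lift the wooden serving board off the other hook and hang it on this one by its hole, without setting it down in between. Then fold the emptied hook up and press it firmly flat. Press by feel, not hard: the little hinges stand only light forces. Leave the tin, the jar and the bowl where they are.

Things in the scene. Friction and masses are not known exactly. Their poses are not given: they have to be found in the camera images.
- rack: Fixed light-wood back panel, 320 wide (y), 16 thick (x), 185 high, upright on a 110 x 320 x 14 foot. Origin: centre of the underside, on the table; x points from front to back, y along the panel, z up. Its front, toward the robot, has two equal steel folding hooks, at y = +100 and -100; which one carries the serving board differs.
- left_pivot (a point): Nominal pivot of the hook at the rack's +y end, fixed to the rack (rack axes), 27 in front of the panel's mid-plane, 150 up. The real pivot, level along y, lies up to 7 off this in x and in z: shimmed differently for each hook and run, not reported. Dark base 30 wide; round arm 10 thick; knob at its end, a ball 18 across, centred 75 from the pivot.
- right_pivot (a point): Nominal pivot of the hook at the rack's -y end, fixed to the rack (rack axes), 27 in front of the panel's mid-plane, 150 up. The real pivot, level along y, lies up to 7 off this in x and in z: shimmed differently for each hook and run, not reported. Dark base 30 wide; round arm 10 thick; knob at its end, a ball 18 across, centred 75 from the pivot.
- spare_hook (a joint): Angle (rad) of the hook that is empty at the start: 0 = folded, arm straight up over its pivot, knob above the panel's top edge; 1.571 = down, arm level toward -x; stops at both. Stiff hinge, stays where left (1.4 N at the knob moves it). Press it onto either stop with 4 N or more at the knob, held about half a second; pushing over 12 N at a stop breaks it. Pinching does no harm.
- laden_hook (a joint): Angle (rad) of the hook that carries the serving board at the start (down); built the same, same meaning and limits.
- serving_board: Loose flat wooden board, 110 wide (y) x 140 high (z) x 10 thick (x), 0.08 to 0.17 kg, hanging upright on a hook, across the arm, 45 out from the pivot. Origin: centre of its lower edge face; z up. Square-cornered hole right through it, 40 wide (y) x 40 high, its upper edge 45 below the board's top edge (95 above the origin). Hangs with the hole's upper edge on the arm.
- fruit_tin: Bystander: food tin 75 across, 58 high, in front of the rack. Origin: centre of its underside.
- jam_jar: Bystander: jar 60 across, 85 high, beside the rack's +y end. Origin: centre of its underside.
- foam_bowl: Bystander: white bowl 126 across, 43 high, beside the rack's -y end. Origin: centre of its underside.
- spare_stop (a joint): Give (rad) of the spare hook's hinge block in its rubber cushion, about the same pivot: 0 when unloaded, + while the hook is pushed past its down stop, - while pressed past its folded stop. 0.012 = 4 N at the knob (the least to seat it), 0.036 = 12 N (it breaks): about 4.4 N per mm at the knob.
- laden_stop (a joint): Give (rad) of the laden hook's hinge block in its rubber cushion, about the same pivot: 0 when unloaded, + while the hook is pushed past its down stop, - while pressed past its folded stop. 0.012 = 4 N at the knob (the least to seat it), 0.036 = 12 N (it breaks): about 4.4 N per mm at the knob.
Mind the look-alikes: they are no part of the job. Of the things like the serving_board, leave any that is green, orange or purple; of the rest the smaller one is meant.

How it is judged (in metres and radians):
On the way, in this order (a step that is already met when the one before it is completed fails the run):
1. the empty hook is swung down and pressed onto its stop with 4 N or more (value of joint spare_hook above 1.53 rad and value of joint spare_stop above 0.012 rad), for 0.2 s.
2. the serving board hangs on that hook by its hole, let go (contact force between serving_board and spare_hook above 0.4 N and contact force between serving_board and the fingers below 0.1 N and angle between serving_board's own z axis and vertical below 0.2 rad and height (world z) of serving_board above 0.04 m), for 0.2 s.
3. the emptied hook is folded up and pressed flat onto its stop with 4 N or more (value of joint laden_hook below 0.06 rad and value of joint laden_stop below -0.012 rad), for 0.2 s.
At the end, for the whole second after the job is handed in: The serving board hangs at rest by its hole on the hook that was empty at the start, upright within 0.2 rad and clear of the table; that hook is down (above 1.5 rad) and the other is folded flat (below 0.06 rad) (value of joint spare_hook above 1.5 rad and value of joint laden_hook below 0.06 rad and contact force between serving_board and spare_hook above 0.4 N and angle between serving_board's own z axis and vertical below 0.2 rad and height (world z) of serving_board above 0.04 m and linear speed of serving_board below 0.03 m/s); the robot touches nothing.
It fails at once if a hook is pushed against a stop with more than 12 N (value of joint any of spare_stop, laden_stop above 0.036 rad or value of joint any of spare_stop, laden_stop below -0.036 rad).
It fails at once if the serving board is dropped or dragged on the table or foot (height (world z) of serving_board below 0.025 m).
It fails at once if the tin, jar or bowl is moved by more than 30 mm (distance of any of fruit_tin, jam_jar, foam_bowl from where it was at the start of the episode above 0.03 m).
It also fails if it takes over 72 s, if anything falls off the work surface, if the arm or the gripper's body presses on something with over 40 N, if the wrist force passes 120 N, or if a joint passes its speed limit or range.

## Robot

A 6-joint arm with a two-finger parallel gripper is mounted at the origin on the work surface; the furniture and walls round the work are solid. World frame = base frame: x ahead of the robot, y to its left, z up, the work surface at z = 0. Lengths are in mm, angles in rad, forces in N, time in s.
With the tool pointing down it reaches from about 325 to 900 mm from the base axis. Payload 3.5 kg.
Tool frame: the origin (TCP) lies midway between the tips of the shut fingers; the grasp point (between the pads) lies 19 mm behind it; x points along the fingers, z is the direction in which the jaws open and shut, and the axes are right-handed (so a half turn about x gives the same grasp; the last joint's range is limited). The gripper opens to 85 mm and grips with 20 to 120 N. Pads are 22 mm wide; open, the fingers measure 114 mm over their backs; the gripper's body (76 mm by 85 mm) begins 54 mm behind the grasp point. The pads swing forward as they close: fully open they stand 13 mm farther back than shut.
Start: joints at [1.057, 0.276, -0.026, 1.268, 0, 1.467], TCP at [249.595, 572.996, 231.313] pointing down, gripper open.
Joint ranges: [-3.12, 3.12], [-0.85, 1.88], [-1.08, 1.24], [-1.95, 2.15], [-1.57, 1.53], [-3.14, 3.14]. Speed limits (rad/s): [2.57, 2.57, 3.14, 3.14, 3.14, 3.14].

## Interface

Orientations are given as a unit quaternion [x, y, z, w].
In Python, from station import env gives the robot as it stands.
- The arm moves only by the tool play_rows, never from a script. Its argument "deltas" is a list that holds one entry, the list of rows, each a list of 7 numbers: the closure in counts, from 0 (fully open) to 255 (shut), then the shift along the tool's x, y, z in cm, then the turn, a rotation vector about the tool's x, y, z in rad. In form: [[[fingers, x, y, z, ax, ay, az], ...]]. A call has 1 to 10 rows; each row is the pose to reach, as a shift and turn from the pose commanded when the call began, along the tool's axes at that moment; what a row does not reach only later rows make up. A row lasts 1/12 s, in which the tool goes at most 41.7 mm and 7.16 degrees, less where a joint would pass 70% of its speed; a pose out of reach is approached as far as the arm can. A call with a gripper value outside its range is refused whole. The fingers move at their own pace and stop on an object; "squeeze" is the grip in N (left out, the last holds). Time passes only in rows, so rows that repeat a pose let the fingers close. It gives the time, the measured TCP pose, the force and the opening at its end, in the units of the state.
- env.state(): the state, without advancing time (a new reading comes with each control period).
- env.capture(name): name is "scene" or "top" or "wrist"; returns a dict with "pixels" (384x512x3 uint8, red, green, blue), "intrinsics" (3x3 intrinsics, pixels), "R" (3x3) and "t" (3): a world point X has camera coordinates R X + t; the wrist camera has in their place "T_tool_cam" (4x4, takes a point from camera to tool coordinates, whose origin is the TCP and whose axes are the tool frame's). Camera axes: x right, y down, z forward; pixel columns grow to the right and rows downward; lengths in mm; the calibration is good to about 2 mm. A picture is of the moment at which its call begins: read the wrist's pose just before it. There is no depth.
- env.job_done(): hands the job in, once; it reports no verdict.
Trained networks look in the newest picture that a camera, given by its name, has taken for a name from the list of things; names that differ only in an ending like _2 or _b are one class to them, and where a whole thing is asked for, a point or a joint stands for the part that bears it (a point fixed in the world has none). Each returns a list of dicts, best first, with "p" (0 to 1); they miss things now and then, are a little off and sometimes report something else, mostly with a low value. They report only what shows in the picture. A call takes as long as a camera call. They do not tell look-alikes from the thing itself.
- env.boxes_of(camera, name): "bbox" ([left, top, width, height] in pixels, round what is visible of it).
The state is a dict: "t": time; "q": joint angles; "qd": joint speeds; "joint_torque": joint torques, N m; "tool_pos": TCP position; "tcp_rot": TCP orientation; "force": force on the tool from outside, world axes, zero at the start; "ft_torque": the same for the moment, N m; "finger_gap": finger opening in mm.
Only numpy, scipy, OpenCV 4.12 (cv2) and the standard library are available. Lean on these libraries where they do the work, as an engineer would, in place of code of your own. Each camera call takes 0.05 s, during which the arm holds its last target.

## Working session

There is one attempt and no reset: what is moved stays moved. The work goes in short steps, Python scripts to look and compute and a tool call to move; the robot and the scene stay as the last step left them, time stands still between calls to the robot, and variables do not carry over. Pictures are saved under pics/ and viewed, and the job is handed in when it is done.

Besides the shell and the picture viewer there is one more tool, called after "Call:" as a command line: name --argument value ..., lists and objects as JSON in quotes. play_rows: Moves the arm, as the interface text tells. Its arguments: {"type":"object","properties":{"deltas":{"type":"array"},"squeeze":{"type":"number"}},"required":["deltas"]}

```bash
ls; mkdir -p pics; python3 - <<'E'
from station import env
import cv2
s=env.state(); print(s)
for n in ("scene","top","wrist"):
    c=env.capture(n); cv2.imwrite(f"pics/{n}0.png",cv2.cvtColor(c["pixels"],cv2.COLOR_RGB2BGR))
    print(n,{k:v.tolist() if hasattr(v,'tolist') else v for k,v in c.items() if k!="pixels"})
    for o in ("rack","serving_board","spare_hook","laden_hook","fruit_tin","jam_jar","foam_bowl"):
        print(o,[(d["bbox"],round(d["p"],2)) for d in env.boxes_of(n,o)][:4])
E
```

```text
pics
{'t': 0.0, 'q': array([ 1.05657638e+00,  2.77144595e-01, -2.78836214e-02,  1.26798838e+00,
       -4.96495751e-07,  1.46736365e+00]), 'qd': array([-4.48130451e-04, -7.29113829e-05, -1.16170392e-04, -1.82825266e-03,
       -2.03563546e-07, -3.92393457e-04]), 'joint_torque': array([-1.77192069e-03, -4.45506799e+01,  2.95201850e+01,  1.62532978e-02,
       -2.75352259e-04,  4.55292039e-06]), 'tool_pos': array([249.22751082, 572.31492743, 230.15119952]), 'tcp_rot': array([-0.38787414,  0.59216373,  0.38715363,  0.59076886]), 'force': array([0.51337292, 0.17002162, 0.2921407 ]), 'ft_torque': array([ 0.01722453, -0.00487865,  0.01339661]), 'finger_gap': 85.12455276753559}
scene {'intrinsics': [[485.85293959920836, 0.0, 252.0053370278194], [0.0, 485.85293959920836, 194.22255036264914], [0.0, 0.0, 1.0]], 'R': [[-0.8256610111405847, -0.5641644088942108, -0.001553840195498504], [-0.2202155131666886, 0.3248211911678387, -0.9197805833616179], [0.519412189347766, -0.7590847867697994, -0.39242994795454694]], 't': [353.87988046590954, 229.34961578201634, 1041.3036323523108]}
rack [([169.3, 142
[... 1111 characters left out ...]
5)]
fruit_tin [([285.5, 182.0, 28.1, 27.1], 0.57), ([317.3, 123.7, 11.8, 6.5], 0.49)]
jam_jar [([201.1, 138.8, 15.3, 22.2], 0.69)]
foam_bowl [([347.9, 117.9, 37.4, 39.0], 0.63)]
wrist {'intrinsics': [[290.9893795420984, 0.0, 259.94196066461797], [0.0, 290.9893795420984, 192.14330723709367], [0.0, 0.0, 1.0]], 'T_tool_cam': [[-0.00035211353824789047, -0.2694491299462485, 0.9630145598002484, -142.6928165765682], [0.0006718444217783236, -0.9630144659014275, -0.2694488580225591, 67.72589286698715], [0.9999997123205233, 0.0005521193693179122, 0.0005201183258799443, -1.0883483034228592], [0.0, 0.0, 0.0, 1.0]]}
rack []
serving_board []
spare_hook []
laden_hook []
fruit_tin []
jam_jar []
foam_bowl []
```

View pics/scene0.png

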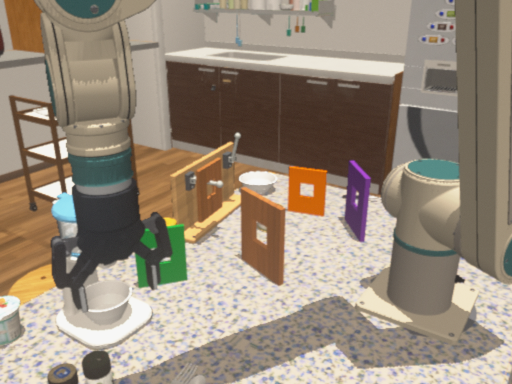

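View pics/top0.png

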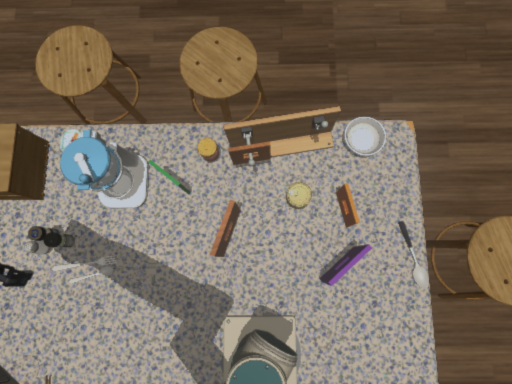

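```bash
python3 - <<'E'
import cv2
a=cv2.imread("pics/scene0.png")[120:300,120:340]; cv2.imwrite("pics/sc_crop.png",cv2.resize(a,None,fx=3.5,fy=3.3,interpolation=cv2.INTER_CUBIC))
a=cv2.imread("pics/top0.png")[90:240,140:400]; cv2.imwrite("pics/top_crop.png",cv2.resize(a,None,fx=3,fy=3,interpolation=cv2.INTER_CUBIC))
E
```

```text
(no output)
```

View pics/sc_crop.png

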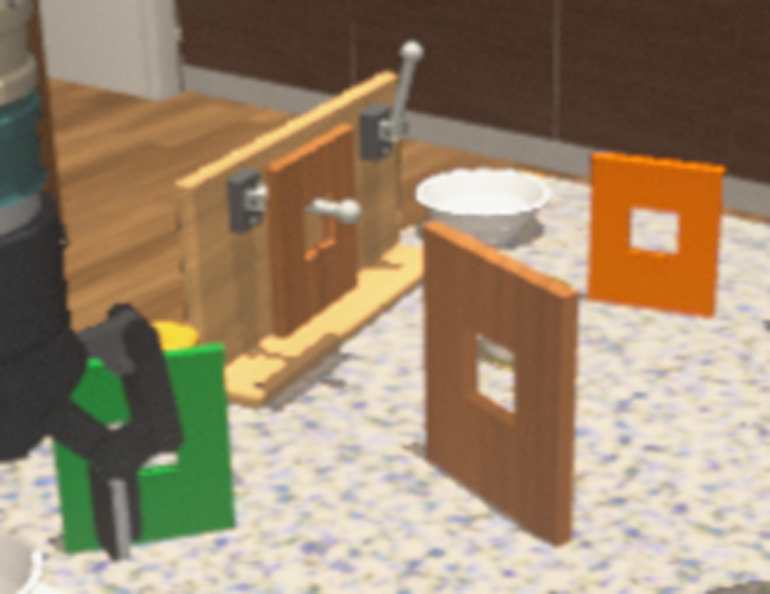

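View pics/top_crop.png

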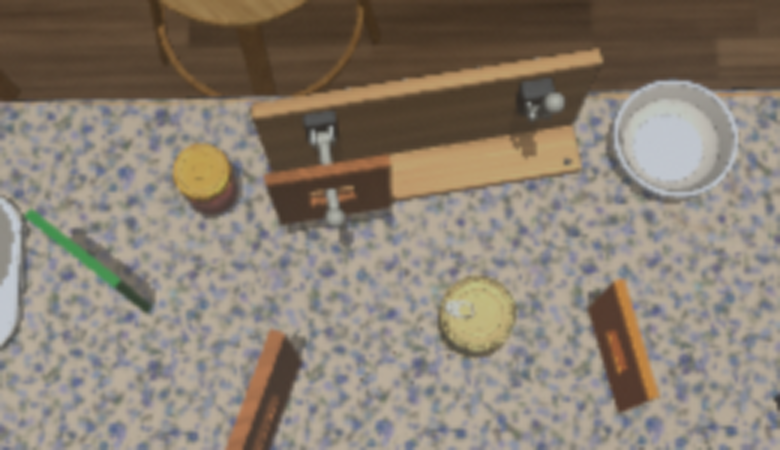

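The scene view shows these look-alikes:
- Brown board hanging on the rack's +y hook, at scene (207,190) and top (250,153).
- Larger brown board standing on the table, at scene (262,235).
- Green board (165,253), orange board (307,190) and purple board (356,200).

The smaller brown one, hanging on the rack, is meant. The spare hook is the folded -y one, with its knob at scene (237,135). Next I'll fit the rack pose.

```bash
python3 - <<'E'
import cv2
a=cv2.imread("pics/top0.png")[95:170,215:345]; cv2.imwrite("pics/top_c2.png",cv2.resize(a,None,fx=6,fy=6,interpolation=cv2.INTER_CUBIC))
a=cv2.imread("pics/scene0.png")[125:245,165:265]; cv2.imwrite("pics/sc_c2.png",cv2.resize(a,None,fx=5,fy=5,interpolation=cv2.INTER_CUBIC))
E
```

```text
(no output)
```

View pics/top_c2.png

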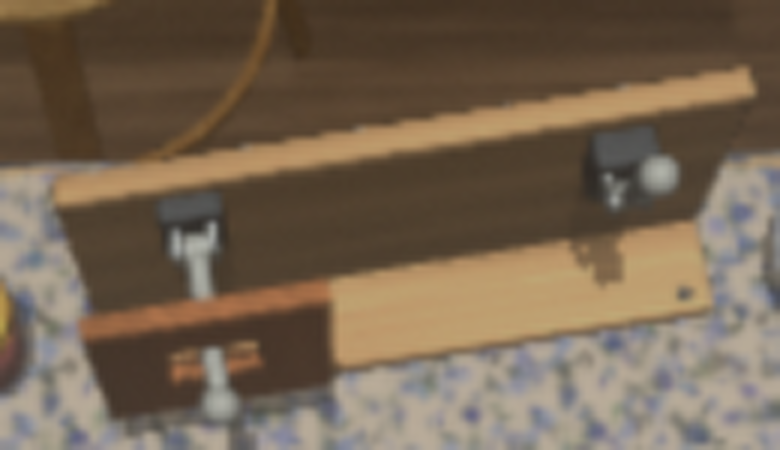

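View pics/sc_c2.png

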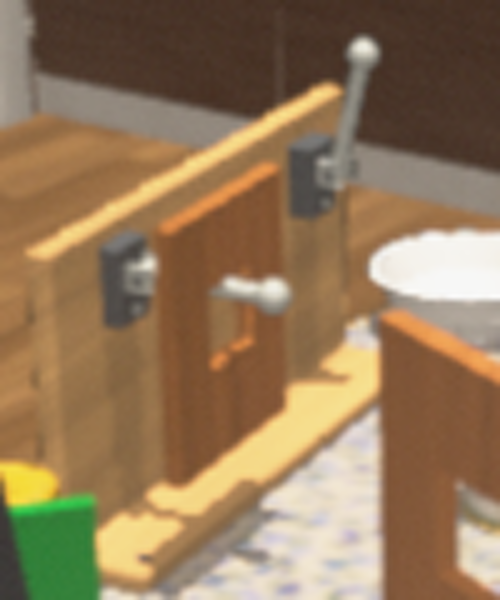

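```bash
cat > h.py <<'E'
import numpy as np, cv2
from scipy.optimize import least_squares
from scipy.spatial.transform import Rotation as R
def proj(c,X):
    p=np.asarray(c["R"])@np.asarray(X,float)+np.asarray(c["t"]); k=np.asarray(c["intrinsics"]); return k[:2,:2]@(p[:2]/p[2])+k[:2,2]
def wristcam(c,s):
    # world->cam from tool pose
    T=np.eye(4);T[:3,:3]=R.from_quat(s["tcp_rot"]).as_matrix();T[:3,3]=s["tool_pos"]
    M=np.linalg.inv(T@np.asarray(c["T_tool_cam"])); d=dict(c);d["R"]=M[:3,:3];d["t"]=M[:3,3];return d
def tri(cs,ps):
    f=lambda X:np.concatenate([proj(c,X)-p for c,p in zip(cs,ps)])
    r=least_squares(f,[500,0,150]);return r.x,np.abs(r.fun).max()
def rackw(p,X):
    c,s=np.cos(p[2]),np.sin(p[2]);return np.array([p[0]+c*X[0]-s*X[1],p[1]+s*X[0]+c*X[1],X[2]])
E
python3 - <<'E'
from h import *
from station import env
import pickle
t=env.capture("top");s=env.capture("scene");pickle.dump((t,s),open("cams.pkl","wb"))
tp=lambda a,b:np.array([a/6+215,b/6+95])-.4; sp=lambda a,b:np.array([a/5+165,b/5+125])-.4
obs=[(t,tp(53,183),(8,160,185)),(t,tp(60,207),(-8,160,185)),(t,tp(755,94),(-8,-160,185)),(t,tp(750,67),(8,-160,185)),(t,tp(712,305),(-55,-160,14)),(s,sp(38,255),(-8,160,185)),(s,sp(338,85),(8,-160,185)),(s,sp(382,372),(-55,-160,14))]
r=least_squares(lambda p:np.concatenate([proj(c,rackw(p,X))-q for c,q,X in obs]),[650,0,0.2])
print(r.x,np.round(r.fun.reshape(-1,2),1))
np.save("rack.npy",r.x)
inv=lambda P:R.from_euler('z',-r.x[2]).apply(np.array(P)-[r.x[0],r.x[1],0])
for n,a,b in(("spareknob",tp(660,174),sp(363,53)),("ladenknob",tp(220,403),sp(272,294))):
    X,e=tri([t,s],[a,b]);print(n,X,e,inv(X))
for n in("spare_hook","laden_hook"): print(n,rackw(r.x,(-27,-100 if n[0]=='s' else 100,150)))
for n in("fruit_tin","jam_jar","foam_bowl"):
  for b in env.boxes_of("top",n): print(n,b)
E
```

```text
[ 6.38946423e+02 -6.84589067e+01  1.51283448e-01] [[-1.3 -1.4]
 [-1.6  0.2]
 [ 0.3  0.1]
 [-0.  -0.9]
 [ 0.4  0.4]
 [ 1.   0.4]
 [-4.1 -0.2]
 [ 5.9 -2.8]]
spareknob [ 601.85098072 -176.81368585  227.80298681] 0.35554777810608584 [ -53.00158453 -101.52665691  227.80298681]
ladenknob [521.96186631  13.76443404 159.49113168] 0.3537615620492147 [-103.2567774    98.9146212   159.49113168]
spare_hook [ 627.32550936 -171.38584371  150.        ]
laden_hook [597.18410021  26.32984978 150.        ]
fruit_tin {'bbox': [286.9, 178.4, 26.6, 31.1], 'p': 0.91}
fruit_tin {'bbox': [225.3, 101.8, 116.2, 57.8], 'p': 0.23}
foam_bowl {'bbox': [346.5, 116.3, 39.1, 38.4], 'p': 0.69}
```

```bash
python3 - <<'E'
from h import *
import pickle
t,s=pickle.load(open("cams.pkl","rb"))
tp=lambda a,b:np.array([a/6+215,b/6+95])-.4; sp=lambda a,b:np.array([a/5+165,b/5+125])-.4
obs=[(t,tp(53,183),(8,160,185)),(t,tp(60,207),(-8,160,185)),(t,tp(755,94),(-8,-160,185)),(t,tp(750,67),(8,-160,185)),(t,tp(712,305),(-55,-160,14)),(s,sp(32,253),(-8,160,185)),(s,sp(340,88),(-8,-160,185))]
r=least_squares(lambda p:np.concatenate([proj(c,rackw(p,X))-q for c,q,X in obs]),[650,0,0.2])
print(r.x,np.round(r.fun.reshape(-1,2),1))
np.save("rack.npy",r.x)
inv=lambda P:R.from_euler('z',-r.x[2]).apply(np.array(P)-[r.x[0],r.x[1],0])
for n,a,b in(("spareknob",tp(660,174),sp(363,53)),("ladenknob",tp(220,403),sp(272,294))):
    X,e=tri([t,s],[a,b]);print(n,X,e,inv(X))
im=cv2.cvtColor(s["pixels"],cv2.COLOR_RGB2BGR)
im=cv2.resize(im[120:250,160:270],None,fx=5,fy=5,interpolation=cv2.INTER_CUBIC)
B=[(x,y,z) for x in(-8,8) for y in(-160,160) for z in(14,185)]+[(x,y,z) for x in(-55,55) for y in(-160,160) for z in(0,14)]
for X in B:
    q=(proj(s,rackw(r.x,X))+.5-[160,120])*5; cv2.circle(im,tuple(int(v) for v in q),3,(0,0,255) if X[0]<0 else (255,0,0),-1)
cv2.imwrite("pics/fit.png",im)
E
```

```text
[ 6.39265476e+02 -6.88488796e+01  1.48576200e-01] [[-1.1 -1.7]
 [-1.5 -0.1]
 [ 0.5  0.1]
 [ 0.2 -0.9]
 [ 0.5  0.5]
 [ 2.   0.7]
 [ 0.2 -0.2]]
spareknob [ 601.85098072 -176.81368585  227.80298681] 0.35554777810608584 [ -52.9843423  -101.23686735  227.80298681]
ladenknob [521.96186631  13.76443404 159.49113168] 0.3537615620492147 [-103.78199477   99.06762308  159.49113168]
```

View pics/fit.png

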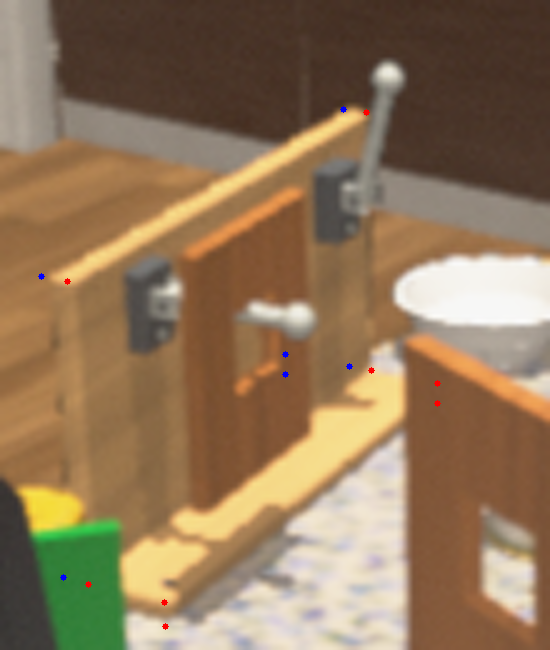

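```bash
cat >> h.py <<'E'
rack=np.load("rack.npy")
def move(env_state,target,Rt):
    """print tool-frame shift cm & rotvec to reach target TCP pos with rot matrix Rt"""
    T=R.from_quat(env_state["tcp_rot"]).as_matrix()
    d=T.T@(np.array(target)-env_state["tool_pos"])/10; rv=R.from_matrix(T.T@Rt).as_rotvec()
    return np.round(d,2),np.round(rv,3)
def Rdown(yaw_z):  # tool x down, tool z at world heading yaw_z
    z=np.array([np.cos(yaw_z),np.sin(yaw_z),0]);x=np.array([0,0,-1.]);return np.c_[x,np.cross(z,x),z]
E
python3 - <<'E'
from h import *
from station import env
import pickle
s=env.state();T=R.from_quat(s["tcp_rot"]).as_matrix();print(T.round(3),rack)
z=T[:,2];print("zheading",np.arctan2(z[1],z[0]), "q1",s["q"][0],"q6",s["q"][5])
t,sc=pickle.load(open("cams.pkl","rb"))
# tin and jar at table: pick center of top
for n,p,h in(("tin",(299,195),58),("jar",(207,148),85),("bowl",(366,136),43)):
    K=np.asarray(t["intrinsics"]);d=t["R"].T@np.linalg.inv(K)@[p[0],p[1],1];o=-t["R"].T@t["t"];X=o+d*(h-o[2])/d[2];print(n,X, R.from_euler('z',-rack[2]).apply(X-[rack[0],rack[1],0]))
# move to hover above spare knob
kn=np.array([601.9,-176.8,227.8])
for yz in (rack[2]+np.pi/2,rack[2]-np.pi/2): print(move(s,kn+[0,0,80-0],Rdown(yz)))
E
```

```text
[[ 0.    -0.917  0.399]
 [ 0.     0.399  0.917]
 [-1.    -0.     0.   ]] [ 6.39265476e+02 -6.88488796e+01  1.48576200e-01]
zheading 1.1599799280087528 q1 1.0566008888612521 q6 1.4674172877337306
tin [ 447.72874218 -119.63549588   58.        ] [-196.94449525  -21.87387734   58.        ]
jar [585.99726701 147.63923845  85.        ] [-20.63457207 221.98833694  85.        ]
bowl [ 629.46851463 -328.83903071   43.        ] [ -48.17541247 -255.67555373   43.        ]
(array([ -7.65, -62.24, -54.67]), array([-0.559,  0.   ,  0.   ]))
(array([ -7.65, -62.24, -54.67]), array([ 2.582,  0.   , -0.   ]))
```

Call:
play_rows --deltas '[[[60,-7.6,-4,-4,0,0,0],[60,-7.6,-8,-7,-0.1,0,0],[60,-7.6,-11,-10,-0.2,0,0],[60,-7.6,-14,-13,-0.3,0,0],[60,-7.6,-17,-15.5,-0.4,0,0],[60,-7.6,-20,-18,-0.5,0,0],[60,-7.6,-23,-20.5,-0.559,0,0],[60,-7.6,-26,-23,-0.559,0,0],[60,-7.6,-29,-25.5,-0.559,0,0],[60,-7.6,-32,-28,-0.559,0,0]]]'

```text
t: 2.28
tool_pos: [417.2, 215.5, 307.7]
tcp_rot: [0.536, -0.461, -0.535, -0.462]
force: [1.4, 1.7, 1.3]
finger_gap: 65.2
```

```bash
python3 - <<'E'
from h import *
from station import env
s=env.state();print(move(s,[601.9,-176.8,308],Rdown(rack[2]+np.pi/2)),s["tool_pos"])
E
```

```text
(array([-2.000e-02, -1.246e+01, -4.153e+01]), array([-0.   ,  0.   ,  0.001])) [417.19474087 215.47613478 307.6974728 ]
```

Call:
play_rows --deltas '[[[60,0,-1.2,-4,0,0,0],[60,0,-2.4,-8,0,0,0],[60,0,-3.6,-12,0,0,0],[60,0,-4.8,-16,0,0,0],[60,0,-6,-20,0,0,0],[60,0,-7.2,-24,0,0,0],[60,0,-8.4,-28,0,0,0],[60,0,-9.6,-32,0,0,0],[60,0,-10.8,-36,0,0,0],[60,0,-12.4,-40,0,0,0]]]'

```text
t: 3.12
tool_pos: [597.4, -160.3, 307.4]
tcp_rot: [0.535, -0.462, -0.535, -0.462]
force: [0.8, 0.8, 0.9]
finger_gap: 65.1
```

Call:
play_rows --deltas '[[[60,0,0,-1.5,0,0,0],[60,0,0,-1.5,0,0,0],[60,0,0,-1.5,0,0,0],[60,0,0,-1.5,0,0,0]]]'

```text
t: 3.45
tool_pos: [598.9, -171.9, 307.2]
tcp_rot: [-0.535, 0.461, 0.536, 0.462]
force: [0.3, -0.4, 0.1]
finger_gap: 65.3
```

```bash
python3 - <<'E'
from h import *
from station import env
import pickle
s=env.state();c=env.capture("wrist");print(s["tool_pos"],s["force"])
print(env.boxes_of("wrist","spare_hook"))
pickle.dump((s,c),open("w1.pkl","wb"))
cv2.imwrite("pics/w1.png",cv2.cvtColor(c["pixels"],cv2.COLOR_RGB2BGR))
d=wristcam(c,s); print(proj(d,[601.9,-176.8,227.8]))
E
```

```text
[ 598.94055332 -171.86518135  307.23677019] [ 0.31518306 -0.42312405  0.05796879]
[{'bbox': [243.4, 190.9, 22.0, 22.7], 'p': 0.88}]
[254.55834703 202.27503601]
```

View pics/w1.png

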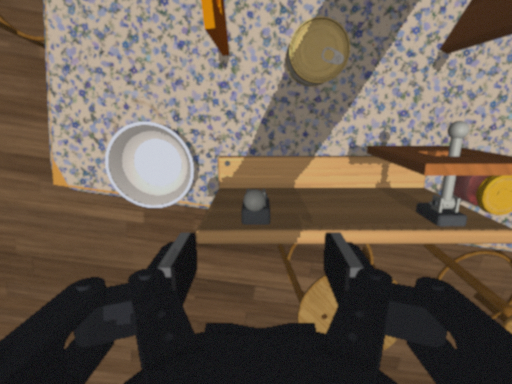

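The wrist picture shows the knob at (254,202), on its predicted pixel. The laden knob is at (459,129) and the panel's top edge at rows 232-242. I'll refine the rack and knob estimates with this view.

```bash
python3 - <<'E'
from h import *
import pickle
s,c=pickle.load(open("w1.pkl","rb"));t,sc=pickle.load(open("cams.pkl","rb"));d=wristcam(c,s)
print("laden knob pred",proj(d,[522,13.8,159.5]))
tp=lambda a,b:np.array([a/6+215,b/6+95])-.4; sp=lambda a,b:np.array([a/5+165,b/5+125])-.4
for n,a,b,w in(("spare",tp(660,174),sp(363,53),(254.4,202.2)),("laden",tp(220,403),sp(272,294),(459,129))): print(n,tri([t,sc,d],[a,b,w]))
im=cv2.cvtColor(c["pixels"],cv2.COLOR_RGB2BGR)
for X in [(-8,160,185),(-8,-160,185),(8,-160,185),(8,160,185),(-55,-160,14),(-8,-160,14),(-27,100,150),(-27,-100,150),(-27,0,185),(8,0,185),(-8,0,185)]:
    q=proj(d,rackw(rack,X));print(X,q.round(1))
    cv2.circle(im,tuple(int(round(v)) for v in q),1,(0,0,255),-1)
cv2.imwrite("pics/w1c.png",cv2.resize(im[110:260,190:512],None,fx=2.4,fy=2.4,interpolation=cv2.INTER_CUBIC))
E
```

```text
laden knob pred [459.78528631 131.85899925]
spare (array([ 601.88043997, -176.92164766,  227.73456658]), np.float64(0.34145909857716106))
laden (array([519.97980657,  12.87935667, 158.96424906]), np.float64(1.0808041863602682))
(-8, 160, 185) [520.7 232.7]
(-8, -160, 185) [195.7 232.7]
(8, -160, 185) [196.6 247.5]
(8, 160, 185) [516.8 247.5]
(-55, -160, 14) [217.9 158. ]
(-8, -160, 14) [219.  188.2]
(-27, 100, 150) [441.6 203.4]
(-27, -100, 150) [257.  203.4]
(-27, 0, 185) [360.1 214.5]
(8, 0, 185) [356.8 247.5]
(-8, 0, 185) [358.3 232.7]
```

View pics/w1c.png

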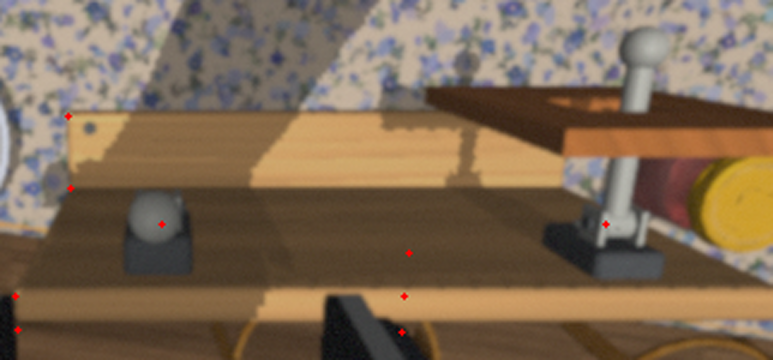

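```bash
python3 - <<'E'
from h import *
rack[0]-=3; np.save("rack.npy",rack)
from station import env
s=env.state();print(move(s,[601.9,-176.9,209],Rdown(rack[2]+np.pi/2)))
E
```

```text
(array([ 9.86, -0.2 , -0.59]), array([0.001, 0.   , 0.   ]))
```

Call:
play_rows --deltas '[[[60,0,-0.2,-0.5,0,0,0],[60,3,-0.2,-0.5,0,0,0],[60,6,-0.2,-0.5,0,0,0],[60,8,-0.2,-0.5,0,0,0],[60,9.8,-0.2,-0.5,0,0,0],[60,9.8,-0.2,-0.5,0,0,0],[60,9.8,-0.2,-0.5,0,0,0]]]' --squeeze 20

```text
t: 4.13
tool_pos: [601.4, -176.6, 208.5]
tcp_rot: [-0.535, 0.462, 0.537, 0.461]
force: [0.1, 0.2, 0.0]
finger_gap: 65.2
```

```bash
python3 - <<'E'
from h import *
from station import env
s=env.state();c=env.capture("wrist");print(s["tool_pos"],s["force"])
d=wristcam(c,s); print(proj(d,[601.9,-176.8,227.8]))
cv2.imwrite("pics/w2.png",cv2.cvtColor(c["pixels"],cv2.COLOR_RGB2BGR))
E
```

```text
[ 601.4337562  -176.60249797  208.52567407] [0.06763278 0.20617722 0.04256437]
[261.81117731 261.93773417]
```

View pics/w2.png

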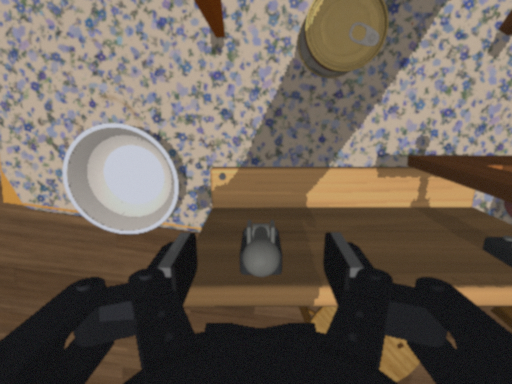

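Call:
play_rows --deltas '[[[255,0,0,0,0,0,0],[255,0,0,0,0,0,0],[255,0,0,0,0,0,0],[255,0,0,0,0,0,0],[255,0,0,0,0,0,0],[255,0,0,0,0,0,0],[255,0,0,0,0,0,0],[255,0,0,0,0,0,0]]]' --squeeze 20

```text
t: 4.85
tool_pos: [602.6, -176.7, 210.5]
tcp_rot: [0.536, -0.461, -0.536, -0.462]
force: [-0.5, 3.9, 6.3]
finger_gap: 16.2
```

```bash
python3 - <<'E'
from h import *
from station import env
s=env.state();c=env.capture("wrist");print(s["tool_pos"],s["force"])
cv2.imwrite("pics/w3.png",cv2.resize(cv2.cvtColor(c["pixels"],cv2.COLOR_RGB2BGR)[180:330,170:350],None,fx=4,fy=4))
c=env.capture("scene");cv2.imwrite("pics/s3.png",cv2.resize(cv2.cvtColor(c["pixels"],cv2.COLOR_RGB2BGR)[60:200,170:310],None,fx=4,fy=4))
E
```

```text
[ 602.63911171 -176.67691416  210.52970154] [-0.48534062  3.94170535  6.32120277]
```

View pics/w3.png

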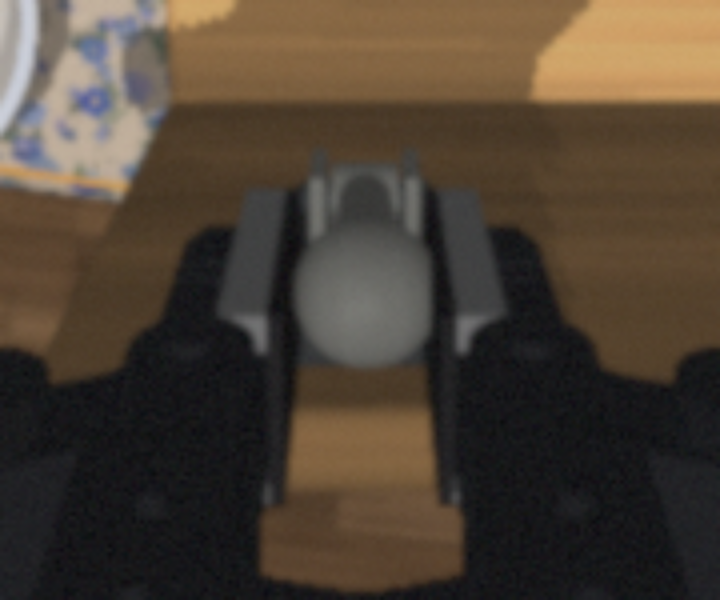

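View pics/s3.png

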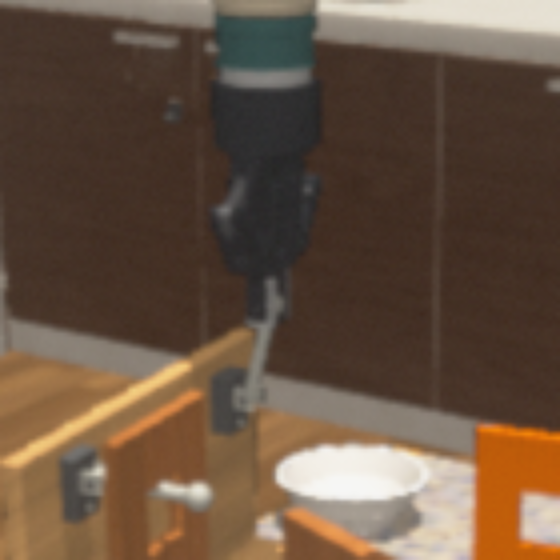

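Call:
play_rows --deltas '[[[255,0.25,0.75,0,0,0,0],[255,0.6,1.5,0,0,0,0],[255,1.1,2.25,0,0,0,0],[255,1.7,3,0,0,0,0],[255,2.4,3.6,0,0,0,0],[255,3.1,4.2,0,0,0,0],[255,3.8,4.55,0,0,0,0],[255,4.4,4.85,0,0,0,0],[255,4.4,4.85,0,0,0,0],[255,4.4,4.85,0,0,0,0]]]'

```text
t: 5.78
tool_pos: [552.9, -184.2, 163.8]
tcp_rot: [-0.534, 0.462, 0.537, 0.461]
force: [-2.9, 4.4, 0.0]
finger_gap: 16.4
```

```bash
python3 - <<'E'
from h import *
from station import env
s=env.state();c=env.capture("wrist");print(s["tool_pos"],s["force"])
cv2.imwrite("pics/w4.png",cv2.cvtColor(c["pixels"],cv2.COLOR_RGB2BGR))
c=env.capture("scene");cv2.imwrite("pics/s4.png",cv2.resize(cv2.cvtColor(c["pixels"],cv2.COLOR_RGB2BGR)[60:200,170:310],None,fx=4,fy=4))
E
```

```text
[ 552.88243542 -184.16504395  163.81807582] [-2.87075137  4.38972844  0.00955994]
```

View pics/w4.png

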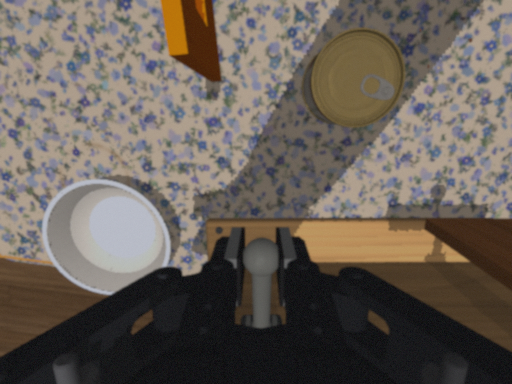

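View pics/s4.png

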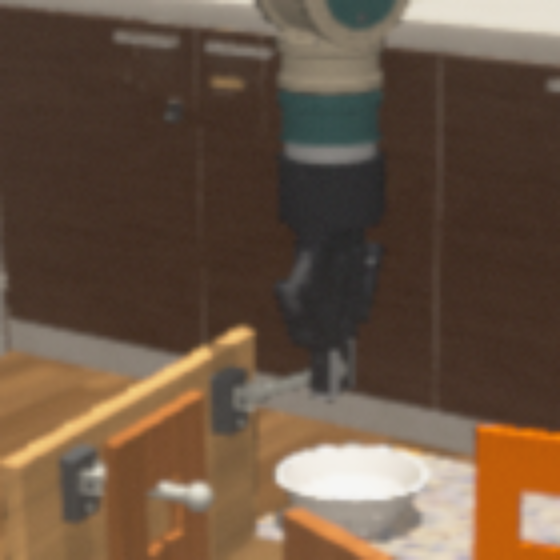

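Call:
play_rows --deltas '[[[255,0.7,0.2,0,0,0,0],[255,1.3,0.35,0,0,0,0],[255,1.8,0.45,0,0,0,0],[255,2.2,0.48,0,0,0,0],[255,2.2,0.48,0,0,0,0],[255,2.2,0.48,0,0,0,0]]]'

```text
t: 6.38
tool_pos: [549.0, -184.9, 142.6]
tcp_rot: [-0.535, 0.462, 0.536, 0.461]
force: [-3.2, 3.8, 0.2]
finger_gap: 15.8
```

Call:
play_rows --deltas '[[[255,0.1,0.01,0,0,0,0],[255,0.15,0.02,0,0,0,0],[255,0.15,0.02,0,0,0,0]]]'

```text
t: 6.63
tool_pos: [548.9, -184.9, 141.6]
tcp_rot: [-0.535, 0.462, 0.536, 0.462]
force: [-4.2, 4.4, 2.0]
finger_gap: 16.1
```

Call:
play_rows --deltas '[[[255,0.1,0.01,0,0,0,0],[255,0.15,0.02,0,0,0,0],[255,0.15,0.02,0,0,0,0]]]'

```text
t: 6.88
tool_pos: [548.9, -185.0, 140.2]
tcp_rot: [-0.535, 0.461, 0.536, 0.462]
force: [-3.6, 4.9, 0.7]
finger_gap: 16.1
```

Call:
play_rows --deltas '[[[255,0.1,0,0,0,0,0],[255,0.1,0,0,0,0,0],[255,0.1,0,0,0,0,0]]]'

```text
t: 7.13
tool_pos: [548.7, -185.0, 139.2]
tcp_rot: [-0.535, 0.462, 0.536, 0.462]
force: [-3.6, 4.6, 1.9]
finger_gap: 16.1
```

Call:
play_rows --deltas '[[[255,0.1,0,0,0,0,0],[255,0.1,0,0,0,0,0],[255,0.1,0,0,0,0,0]]]'

```text
t: 7.38
tool_pos: [548.8, -185.1, 138.3]
tcp_rot: [-0.535, 0.462, 0.536, 0.462]
force: [-3.1, 5.4, 2.0]
finger_gap: 16.0
```

Call:
play_rows --deltas '[[[255,0.1,0,0,0,0,0],[255,0.1,0,0,0,0,0],[255,0.1,0,0,0,0,0]]]'

```text
t: 7.63
tool_pos: [548.9, -185.0, 137.3]
tcp_rot: [-0.535, 0.462, 0.536, 0.462]
force: [-3.2, 3.9, 2.3]
finger_gap: 15.9
```

Call:
play_rows --deltas '[[[255,0.07,0,0,0,0,0],[255,0.07,0,0,0,0,0],[255,0.07,0,0,0,0,0]]]'

```text
t: 7.88
tool_pos: [548.8, -185.0, 136.6]
tcp_rot: [-0.535, 0.462, 0.536, 0.462]
force: [-3.5, 4.6, 2.4]
finger_gap: 16.0
```

Call:
play_rows --deltas '[[[255,0.08,0,0,0,0,0],[255,0.08,0,0,0,0,0],[255,0.08,0,0,0,0,0]]]'

```text
t: 8.13
tool_pos: [548.8, -185.0, 135.7]
tcp_rot: [-0.535, 0.462, 0.536, 0.462]
force: [-3.4, 5.3, 1.4]
finger_gap: 16.3
```

Call:
play_rows --deltas '[[[255,0.06,0,0,0,0,0],[255,0.06,0,0,0,0,0],[255,0.06,0,0,0,0,0]]]'

```text
t: 8.38
tool_pos: [548.9, -185.0, 135.2]
tcp_rot: [-0.535, 0.462, 0.536, 0.462]
force: [-3.5, 4.4, 1.5]
finger_gap: 16.0
```

Call:
play_rows --deltas '[[[255,0.1,0,0,0,0,0],[255,0.1,0,0,0,0,0],[255,0.1,0,0,0,0,0]]]'

```text
t: 8.63
tool_pos: [548.8, -185.0, 134.1]
tcp_rot: [-0.535, 0.462, 0.536, 0.462]
force: [-3.2, 5.3, 2.2]
finger_gap: 15.9
```

```bash
python3 - <<'E'
from h import *
from station import env
s=env.state();c=env.capture("wrist");print(s["tool_pos"],s["force"])
cv2.imwrite("pics/w5.png",cv2.resize(cv2.cvtColor(c["pixels"],cv2.COLOR_RGB2BGR)[180:380,150:370],None,fx=3,fy=3))
c=env.capture("scene");cv2.imwrite("pics/s5.png",cv2.resize(cv2.cvtColor(c["pixels"],cv2.COLOR_RGB2BGR)[110:200,190:290],None,fx=6,fy=6))
E
```

```text
[ 548.8481723  -184.95325572  134.12726305] [-3.22245971  5.26140932  2.19763164]
```

View pics/w5.png

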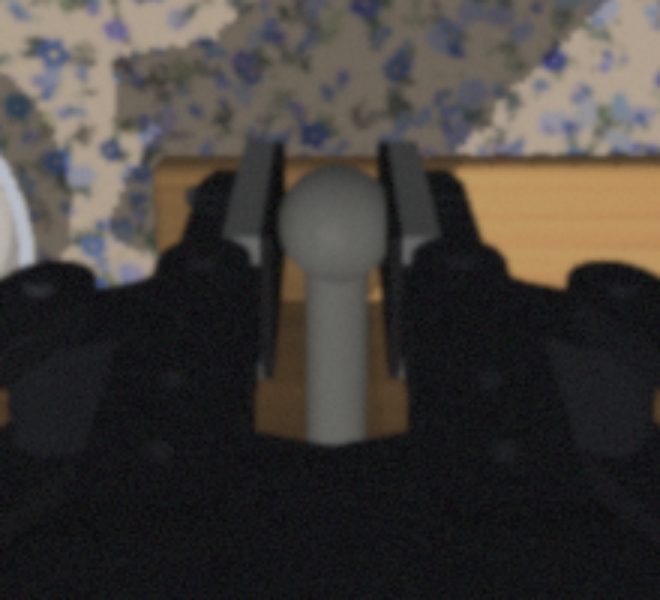

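View pics/s5.png

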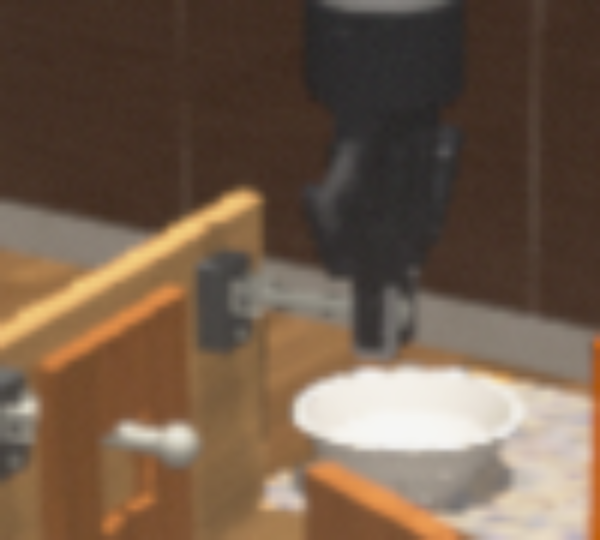

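The hook (scene crop 250,297 to 350,305) is still a little less inclined than the laden one, so I'll keep feeling downward.

Call:
play_rows --deltas '[[[255,0.1,0,0,0,0,0],[255,0.1,0,0,0,0,0],[255,0.1,0,0,0,0,0]]]'

```text
t: 8.98
tool_pos: [549.0, -185.0, 133.2]
tcp_rot: [-0.535, 0.461, 0.536, 0.462]
force: [-3.3, 5.4, 2.1]
finger_gap: 16.1
```

Call:
play_rows --deltas '[[[255,0.1,0,0,0,0,0],[255,0.1,0,0,0,0,0],[255,0.1,0,0,0,0,0]]]'

```text
t: 9.23
tool_pos: [549.0, -185.0, 132.2]
tcp_rot: [-0.535, 0.461, 0.536, 0.462]
force: [-2.9, 4.8, 1.5]
finger_gap: 16.3
```

Call:
play_rows --deltas '[[[255,0.1,0,0,0,0,0],[255,0.1,0,0,0,0,0],[255,0.1,0,0,0,0,0]]]'

```text
t: 9.48
tool_pos: [549.1, -185.0, 131.5]
tcp_rot: [-0.535, 0.461, 0.536, 0.462]
force: [-3.4, 5.7, 2.9]
finger_gap: 16.4
```

Call:
play_rows --deltas '[[[255,0.1,0,0,0,0,0],[255,0.1,0,0,0,0,0],[255,0.1,0,0,0,0,0]]]'

```text
t: 9.73
tool_pos: [549.1, -185.0, 130.9]
tcp_rot: [-0.535, 0.461, 0.536, 0.462]
force: [-5.1, 5.3, 5.3]
finger_gap: 16.0
```

Call:
play_rows --deltas '[[[255,0.08,0,0,0,0,0],[255,0.08,0,0,0,0,0],[255,0.08,0,0,0,0,0]]]'

```text
t: 9.98
tool_pos: [549.3, -185.1, 130.4]
tcp_rot: [-0.536, 0.461, 0.536, 0.462]
force: [-4.8, 6.1, 6.0]
finger_gap: 16.1
```

Call:
play_rows --deltas '[[[255,0.06,0,0,0,0,0],[255,0.06,0,0,0,0,0],[255,0.06,0,0,0,0,0],[255,0.06,0,0,0,0,0]]]'

```text
t: 10.32
tool_pos: [549.3, -185.1, 130.0]
tcp_rot: [-0.536, 0.461, 0.536, 0.462]
force: [-5.7, 6.0, 6.8]
finger_gap: 16.2
```

Call:
play_rows --deltas '[[[255,0.07,0,0,0,0,0],[255,0.07,0,0,0,0,0],[255,0.07,0,0,0,0,0],[255,0.07,0,0,0,0,0],[255,0.07,0,0,0,0,0]]]'

```text
t: 10.73
tool_pos: [549.4, -185.1, 129.7]
tcp_rot: [-0.536, 0.461, 0.536, 0.462]
force: [-4.8, 6.1, 8.9]
finger_gap: 16.1
```

```bash
python3 - <<'E'
from h import *
from station import env
import time
s=env.state();print(s["tool_pos"],s["force"],s["ft_torque"],s["t"])
c=env.capture("scene");cv2.imwrite("pics/s6.png",cv2.resize(cv2.cvtColor(c["pixels"],cv2.COLOR_RGB2BGR)[110:200,190:290],None,fx=6,fy=6))
for _ in range(3): env.capture("top"); print(env.state()["force"])
E
```

```text
[ 549.3668037  -185.0977974   129.66549397] [-4.81855186  6.07556076  8.92361179] [1.20503907 1.01695472 0.00809083] 10.7333
[-5.03261956  5.24863332  8.66003521]
[-5.31421207  6.11984705  8.45360212]
[-4.4340531   6.34966607  7.9687951 ]
```

View pics/s6.png

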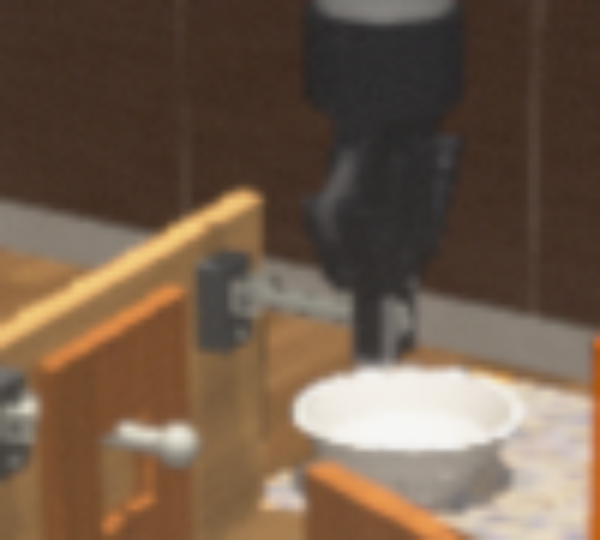

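Call:
play_rows --deltas '[[[255,-0.12,0,0,0,0,0],[130,-0.12,0,0,0,0,0],[90,-0.12,0,0,0,0,0],[90,-0.12,0,0,0,0,0],[90,-0.12,0,0,0,0,0],[90,-3,0,0,0,0,0],[90,-6,0,0,0,0,0],[90,-9,0,0,0,0,0],[90,-12,0,0,0,0,0],[90,-12,0,0,0,0,0]]]'

```text
t: 11.77
tool_pos: [553.1, -187.7, 255.4]
tcp_rot: [0.54, -0.461, -0.531, -0.463]
force: [1.1, -0.2, 1.0]
finger_gap: 55.5
```

```bash
python3 - <<'E'
from h import *
from station import env
import pickle
s=env.state();c=env.capture("wrist");print(s["tool_pos"],s["force"],s["finger_gap"])
t=env.capture("top");sc=env.capture("scene");print(env.boxes_of("scene","spare_hook"),env.boxes_of("top","spare_hook"),env.boxes_of("wrist","spare_hook"))
pickle.dump((s,c,t,sc),open("v2.pkl","wb"))
b=lambda c:cv2.cvtColor(c["pixels"],cv2.COLOR_RGB2BGR)
cv2.imwrite("pics/w7.png",b(c))
cv2.imwrite("pics/t7.png",cv2.resize(b(t)[95:170,215:345],None,fx=6,fy=6,interpolation=cv2.INTER_CUBIC))
cv2.imwrite("pics/s7.png",cv2.resize(b(sc)[120:240,165:275],None,fx=5,fy=5,interpolation=cv2.INTER_CUBIC))
E
```

```text
[ 553.14520971 -187.71771888  255.3706983 ] [ 1.14374176 -0.2414276   1.00457514] 55.53024479549646
[] [] [{'bbox': [255.8, 175.2, 19.1, 92.2], 'p': 0.59}]
```

View pics/w7.png

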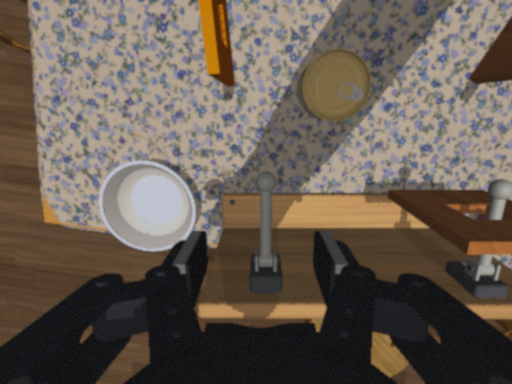

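View pics/t7.png

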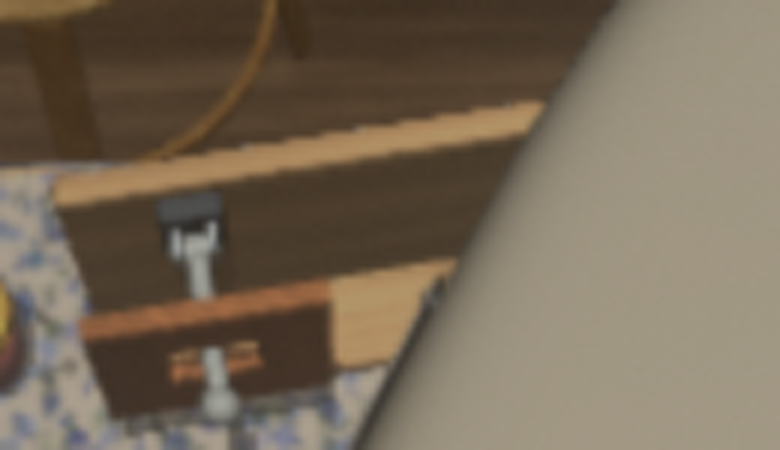

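View pics/s7.png

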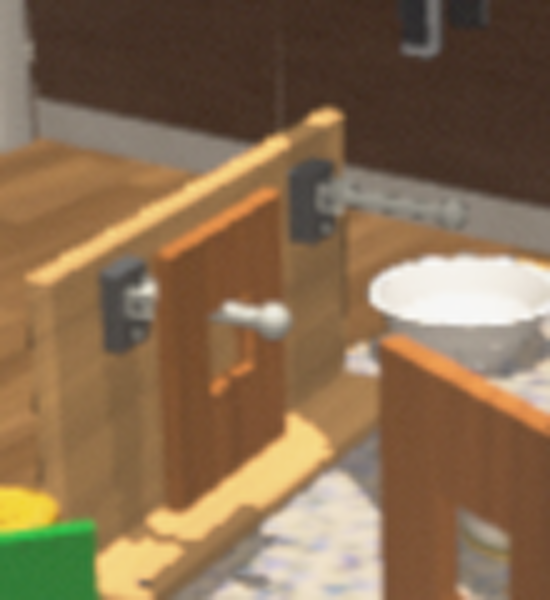

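```bash
python3 - <<'E'
from h import *
from station import env
import pickle
s=env.state();print(s["tool_pos"],s["tcp_rot"]);c=env.capture("wrist");sc=env.capture("scene");pickle.dump((s,c,sc),open("v3.pkl","wb"))
g=cv2.cvtColor(c["pixels"],cv2.COLOR_RGB2BGR);cv2.imwrite("pics/w8.png",cv2.resize(g[160:310,230:512],None,fx=2.8,fy=2.8,interpolation=cv2.INTER_CUBIC))
E
```

```text
[ 548.09449659 -185.11382455  246.08016842] [-0.53450528  0.46203673  0.53673097  0.461244  ]
```

View pics/w8.png

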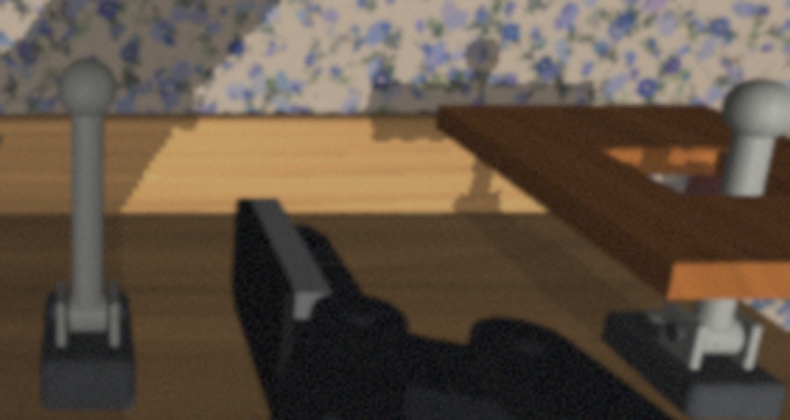

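```bash
python3 - <<'E'
from h import *
import pickle
s,c,sc=pickle.load(open("v3.pkl","rb"));d=wristcam(c,s);t,_=pickle.load(open("cams.pkl","rb"));s1,c1=pickle.load(open("w1.pkl","rb"));d1=wristcam(c1,s1)
u=lambda X:R.from_euler('z',-rack[2]).apply(np.array(X)-[rack[0],rack[1],0]).round(1)
tp=lambda a,b:np.array([a/6+215,b/6+95])-.4; sp=lambda a,b:np.array([a/5+165,b/5+120])-.4; so=lambda a,b:np.array([a/5+165,b/5+125])-.4
w=lambda a,b:np.array([a/2.8+230,b/2.8+160])-.3
X,e=tri([d,sc],[w(88,88),sp(455,213)]);print("spare knob",X,e,u(X))
X,e=tri([d,d1,sc,t],[w(763,108),(459,129),sp(274,320),tp(220,403)]);print("laden knob",X,e,u(X))
w1=lambda a,b:np.array([a/2.4+190,b/2.4+110])-.3
# board top -y corner: front, in d, w1 crop, top crop, scene crop
X,e=tri([d,d1,t,sc],[w(670,262),w1(563,128),tp(330,293),sp(277,195)]);print("board topfront -y",X,e,u(X))
X,e=tri([d,d1,t],[w(668,298),w1(563,156),tp(328,280)]);print("board topback -y",X,e,u(X))
X,e=tri([t,sc],[tp(82,338),sp(164,262)]);print("board topfront +y",X,e,u(X))
E
```

```text
spare knob [ 544.10148544 -185.68867112  154.50109595] 0.42699596674162876 [-108.4 -101.9  154.5]
laden knob [519.80771192  12.88941937 158.36000155] 1.199265297593513 [-103.1   98.1  158.4]
board topfront -y [553.77593041 -37.62468408 204.66002952] 2.0536980337043644 [-77.   43.1 204.7]
board topback -y [562.97860075 -35.60434195 205.70364998] 0.7035477899912905 [-67.6  43.7 205.7]
board topfront +y [540.88275132  71.69217972 204.22854809] 0.005968890020398021 [-73.5 153.1 204.2]
```

```bash
python3 - <<'E'
from h import *
from station import env
s=env.state();P=rackw(rack,(-71,98.2,250));print(P,move(s,P,Rdown(rack[2])))
E
```

```text
[551.51113117  17.75909392 250.        ] (array([-0.34, -3.31, 20.02]), array([ 1.57e+00, -1.00e-03, -3.00e-03]))
```

Call:
play_rows --deltas '[[[150,-0.3,-0.3,2,0.12,0,0],[150,-0.3,-0.6,4,0.24,0,0],[150,-0.3,-1,6.5,0.36,0,0],[150,-0.3,-1.4,9,0.48,0,0],[150,-0.3,-1.8,11.5,0.6,0,0],[150,-0.3,-2.2,14,0.72,0,0],[150,-0.3,-2.6,16.5,0.84,0,0],[150,-0.3,-3,18.5,0.96,0,0],[150,-0.3,-3.3,20,1.08,0,0],[150,-0.3,-3.3,20,1.2,0,0]]]'

```text
t: 13.0
tool_pos: [551.6, 19.9, 250.1]
tcp_rot: [-0.18, 0.684, 0.181, 0.683]
force: [-0.7, -0.3, -0.4]
finger_gap: 35.4
```

Call:
play_rows --deltas '[[[150,0,0,0,0.12,0,0],[150,0,0,0,0.24,0,0],[150,0,0,0,0.37,0,0],[150,0,0,0,0.37,0,0],[150,0,0,0,0.37,0,0],[150,0,0,0,0.37,0,0]]]'

```text
t: 13.5
tool_pos: [552.0, 17.2, 250.5]
tcp_rot: [-0.053, 0.705, 0.054, 0.705]
force: [0.2, -0.0, -0.0]
finger_gap: 35.3
```

```bash
python3 - <<'E'
from h import *
from station import env
import pickle
s=env.state();print(s["tool_pos"],s["force"],s["finger_gap"]);c=env.capture("wrist");pickle.dump((s,c),open("v4.pkl","wb"));d=wristcam(c,s)
P=rackw(rack,(-71,98.2,176));print(move(s,P,Rdown(rack[2])))
g=cv2.cvtColor(c["pixels"],cv2.COLOR_RGB2BGR)
for x in(-76,-66):
  for y in(43.2,153.2):
    q=proj(d,rackw(rack,(x,y,205)));print(q);cv2.circle(g,tuple(int(round(v)) for v in q),2,(255,0,255),-1)
cv2.imwrite("pics/w9.png",g)
E
```

```text
[551.97702895  17.20431422 250.51727682] [ 0.2264085  -0.0468041  -0.04600197] 35.34951835189266
(array([ 7.45,  0.06, -0.03]), array([ 0.003, -0.001, -0.   ]))
[252.48628765 282.29344646]
[251.91857434 129.54138212]
[266.08704134 282.34316303]
[267.70258766 129.60057983]
```

View pics/w9.png

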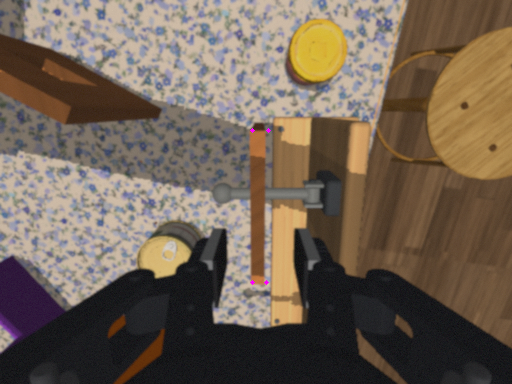

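Board top edge runs from (258,130) to (260,283), on the prediction and centred between the fingers. Descending and gripping.

Call:
play_rows --deltas '[[[150,2.5,0,0,0,0,0],[150,5,0,0,0,0,0],[150,6.5,0,0,0,0,0],[150,7.4,0,0,0,0,0],[150,7.4,0,0,0,0,0],[150,7.4,0,0,0,0,0]]]'

```text
t: 14.05
tool_pos: [552.2, 17.2, 177.0]
tcp_rot: [-0.053, 0.705, 0.053, 0.705]
force: [-0.2, -0.1, 0.2]
finger_gap: 35.2
```

Call:
play_rows --deltas '[[[255,0,0,0,0,0,0],[255,0,0,0,0,0,0],[255,0,0,0,0,0,0],[255,0,0,0,0,0,0],[255,0,0,0,0,0,0],[255,0,0,0,0,0,0]]]' --squeeze 35

```text
t: 14.55
tool_pos: [553.2, 17.1, 178.1]
tcp_rot: [-0.053, 0.704, 0.052, 0.706]
force: [0.4, -0.0, 3.7]
finger_gap: 9.1
```

Call:
play_rows --deltas '[[[255,-0.5,0,0,0,0,0],[255,-1,0,0,0,0,0],[255,-1.5,0,0,0,0,0],[255,-1.6,0,0,0,0,0],[255,-1.6,0,0,0,0,0],[255,-1.6,0,0,0,0,0]]]'

```text
t: 15.05
tool_pos: [552.1, 17.3, 193.0]
tcp_rot: [-0.053, 0.705, 0.053, 0.705]
force: [-0.5, 1.2, -0.9]
finger_gap: 9.0
```

```bash
python3 - <<'E'
from h import *
from station import env
s=env.state();print(s["tool_pos"],s["force"],s["ft_torque"],s["finger_gap"]);c=env.capture("wrist");sc=env.capture("scene")
b=lambda c:cv2.cvtColor(c["pixels"],cv2.COLOR_RGB2BGR)
cv2.imwrite("pics/w10.png",b(c));cv2.imwrite("pics/s10.png",cv2.resize(b(sc)[120:240,165:275],None,fx=5,fy=5,interpolation=cv2.INTER_CUBIC))
E
```

```text
[552.13725186  17.25929871 192.97131453] [-0.48279728  1.21400824 -0.85883165] [-0.01059367 -0.04246112 -0.0603522 ] 8.980924056452112
```

View pics/s10.png

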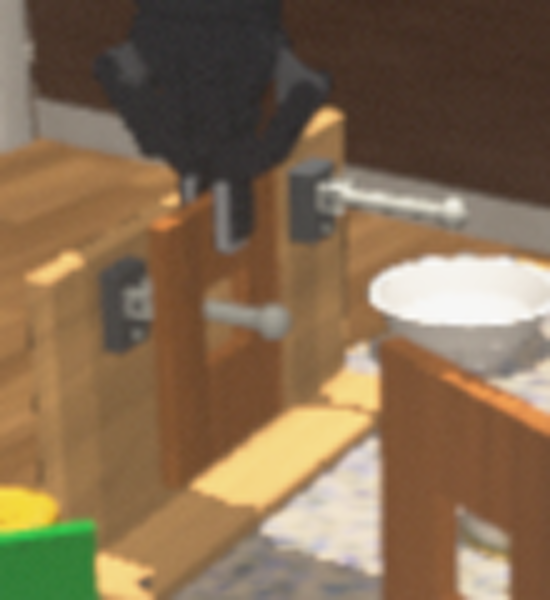

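View pics/w10.png

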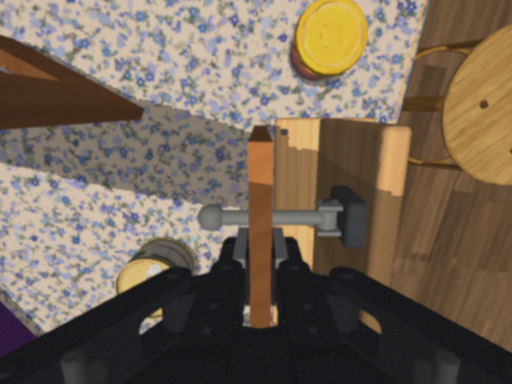

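Call:
play_rows --deltas '[[[255,0,0,-0.7,0,0,0],[255,0,0,-1.5,0,0,0],[255,0,0,-2.5,0,0,0],[255,0,0,-3.5,0,0,0],[255,0,0,-4.5,0,0,0],[255,0,0,-5.5,0,0,0],[255,0,0,-6.5,0,0,0],[255,0,0,-7,0,0,0],[255,0,0,-7,0,0,0],[255,0,0,-7,0,0,0]]]'

```text
t: 15.98
tool_pos: [483.0, 6.7, 193.3]
tcp_rot: [-0.053, 0.705, 0.052, 0.705]
force: [0.1, 0.3, -1.3]
finger_gap: 9.5
```

```bash
python3 - <<'E'
from h import *
from station import env
s=env.state();print(s["tool_pos"],s["force"],s["ft_torque"],s["finger_gap"]);c=env.capture("wrist");sc=env.capture("scene")
b=lambda c:cv2.cvtColor(c["pixels"],cv2.COLOR_RGB2BGR)
cv2.imwrite("pics/w11.png",b(c));cv2.imwrite("pics/s11.png",cv2.resize(b(sc)[120:240,165:275],None,fx=5,fy=5,interpolation=cv2.INTER_CUBIC))
E
```

```text
[483.00736935   6.73393017 193.25757162] [ 0.13303887  0.33931557 -1.29972709] [ 0.02024569  0.00066057 -0.03182979] 9.526384449239199
```

View pics/s11.png

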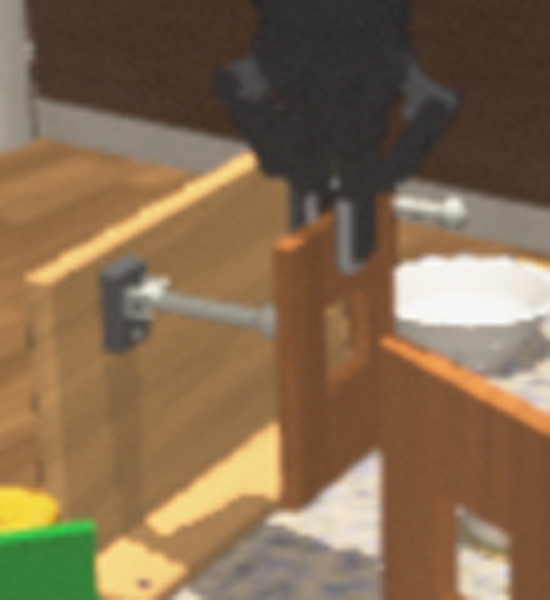

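View pics/w11.png

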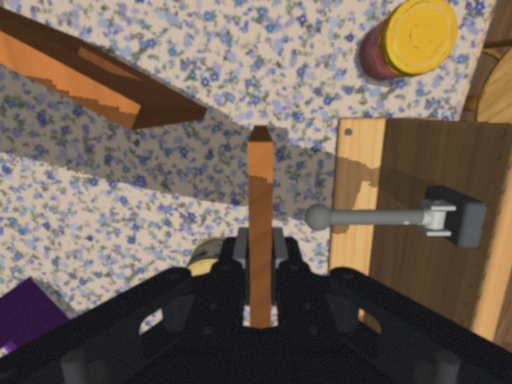

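```bash
python3 - <<'E'
from h import *
import pickle
t,sc=pickle.load(open("cams.pkl","rb"))
K=np.asarray(t["intrinsics"]);o=-t["R"].T@t["t"]
g=cv2.cvtColor(t["pixels"],cv2.COLOR_RGB2BGR);cv2.imwrite("pics/t12.png",cv2.resize(g[170:240,320:380],None,fx=8,fy=8))
for p in((346,186),(358,222),(336,190),(346,226)):
  for h in(0,130):
    d=t["R"].T@np.linalg.inv(K)@[p[0],p[1],1];X=o+d*(h-o[2])/d[2];print(p,h,X.round(),R.from_euler('z',-rack[2]).apply(X-[rack[0],rack[1],0]).round())
E
```

```text
(346, 186) 0 [ 484. -269.    0.] [-180. -176.    0.]
(346, 186) 130 [ 459. -243.  130.] [-201. -146.  130.]
(358, 222) 0 [ 373. -300.    0.] [-295. -189.    0.]
(358, 222) 130 [ 360. -269.  130.] [-303. -158.  130.]
(336, 190) 0 [ 472. -238.    0.] [-188. -143.    0.]
(336, 190) 130 [ 448. -215.  130.] [-208. -117.  130.]
(346, 226) 0 [ 361. -263.    0.] [-301. -151.    0.]
(346, 226) 130 [ 350. -237.  130.] [-308. -124.  130.]
```

View pics/t12.png

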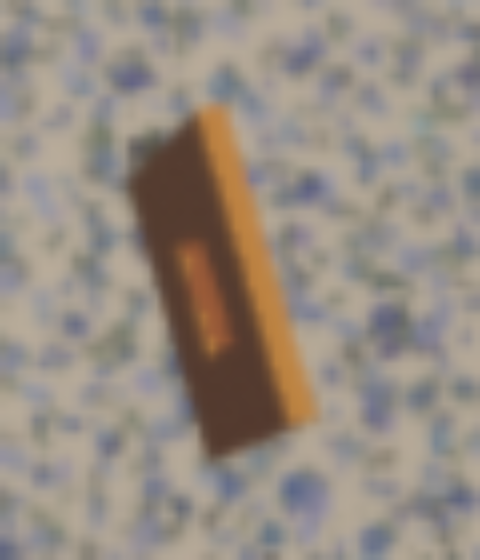

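Call:
play_rows --deltas '[[[255,0,-2,0,0,0,0],[255,0.1,-5,0,0,0,0],[255,0.2,-8,0,0,0,0],[255,0.3,-11,0,0,0,0],[255,0.35,-14,0,0,0,0],[255,0.35,-16.5,0,0,0,0],[255,0.35,-18.5,0,0,0,0],[255,0.35,-20,0,0,0,0],[255,0.35,-20,0,0,0,0],[255,0.35,-20,0,0,0,0]]]'

```text
t: 16.92
tool_pos: [512.9, -191.2, 189.3]
tcp_rot: [-0.052, 0.705, 0.053, 0.705]
force: [0.2, 0.1, -0.5]
finger_gap: 8.6
```

Call:
play_rows --deltas '[[[255,0,0,0,0,0,0],[255,0,0,0,0,0,0]]]'

```text
t: 17.08
tool_pos: [512.5, -189.8, 189.4]
tcp_rot: [-0.053, 0.705, 0.053, 0.705]
force: [0.0, -0.5, -1.3]
finger_gap: 9.3
```

```bash
python3 - <<'E'
from h import *
from station import env
import pickle
s=env.state();print(s["tool_pos"],s["force"],s["finger_gap"]);c=env.capture("wrist");sc=env.capture("scene");pickle.dump((s,c,sc),open("v5.pkl","wb"))
u=lambda X:R.from_euler('z',-rack[2]).apply(np.array(X)-[rack[0],rack[1],0]).round(1)
print(u(s["tool_pos"]),proj(wristcam(c,s),[544.1,-185.7,152]))
b=lambda c:cv2.cvtColor(c["pixels"],cv2.COLOR_RGB2BGR)
cv2.imwrite("pics/w13.png",b(c));cv2.imwrite("pics/s13.png",cv2.resize(b(sc)[120:240,185:295],None,fx=5,fy=5,interpolation=cv2.INTER_CUBIC))
E
```

```text
[ 512.46283385 -189.79768881  189.38484115] [ 0.01301195 -0.52543505 -1.31270596] 9.303334417350356
[-140.3 -101.3  189.4] [308.46742637 217.67318491]
```

View pics/s13.png

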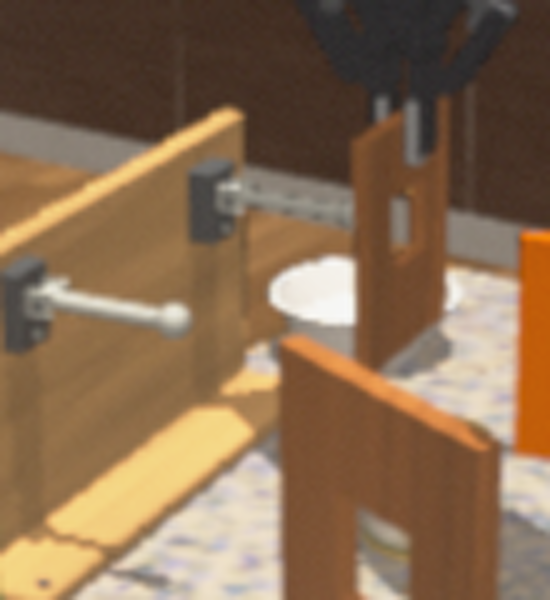

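View pics/w13.png

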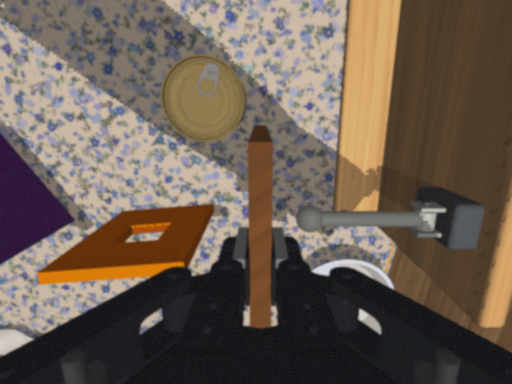

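Call:
play_rows --deltas '[[[255,-0.3,0,0,0,0,0],[255,-0.3,0,0.8,0,0,0],[255,-0.3,0,1.6,0,0,0],[255,-0.3,0,2.4,0,0,0],[255,-0.3,0,3.2,0,0,0],[255,-0.3,0,3.2,0,0,0]]]'

```text
t: 17.68
tool_pos: [546.5, -186.1, 192.5]
tcp_rot: [-0.053, 0.705, 0.053, 0.706]
force: [-0.6, 0.0, -0.2]
finger_gap: 9.0
```

```bash
python3 - <<'E'
from h import *
from station import env
s=env.state();print(s["tool_pos"],s["force"],s["finger_gap"]);c=env.capture("wrist");sc=env.capture("scene")
b=lambda c:cv2.cvtColor(c["pixels"],cv2.COLOR_RGB2BGR)
cv2.imwrite("pics/s14.png",cv2.resize(b(sc)[120:240,185:295],None,fx=5,fy=5,interpolation=cv2.INTER_CUBIC))
E
```

```text
[ 546.4677008  -186.12478259  192.53943533] [-0.58376882  0.0216108  -0.18800827] 8.995874655671892
```

View pics/s14.png

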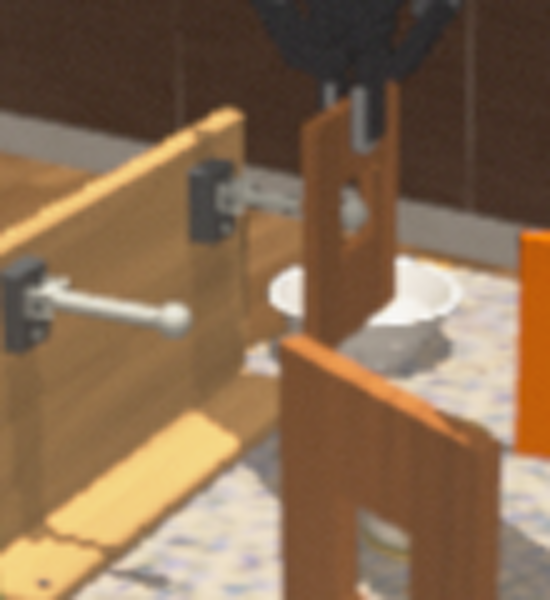

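The knob (353,211) stands mid-hole with no contact force. Continuing inward, then lowering.

Call:
play_rows --deltas '[[[255,0,0,0.9,0,0,0],[255,0,0,1.8,0,0,0],[255,0,0,2.8,0,0,0],[255,0.4,0,2.8,0,0,0],[255,0.8,0,2.8,0,0,0],[255,1.1,0,2.8,0,0,0],[255,1.1,0,2.8,0,0,0],[255,1.1,0,2.8,0,0,0]]]'

```text
t: 18.45
tool_pos: [571.3, -181.9, 180.9]
tcp_rot: [-0.052, 0.706, 0.053, 0.705]
force: [-0.9, -0.8, -0.3]
finger_gap: 9.4
```

Call:
play_rows --deltas '[[[255,0.1,0,0,0,0,0],[255,0.2,0,0,0,0,0],[255,0.2,0,0,0,0,0]]]'

```text
t: 18.7
tool_pos: [571.9, -182.1, 179.5]
tcp_rot: [-0.053, 0.705, 0.053, 0.705]
force: [0.1, 0.3, -1.2]
finger_gap: 9.4
```

Call:
play_rows --deltas '[[[255,0.1,0,0,0,0,0],[255,0.2,0,0,0,0,0],[255,0.2,0,0,0,0,0]]]'

```text
t: 18.95
tool_pos: [571.9, -182.0, 177.4]
tcp_rot: [-0.053, 0.705, 0.053, 0.705]
force: [-0.2, -0.6, -0.6]
finger_gap: 9.5
```

Call:
play_rows --deltas '[[[255,0.1,0,0,0,0,0],[255,0.15,0,0,0,0,0],[255,0.15,0,0,0,0,0]]]'

```text
t: 19.2
tool_pos: [571.9, -182.0, 175.9]
tcp_rot: [-0.053, 0.705, 0.053, 0.705]
force: [0.4, -0.9, -1.6]
finger_gap: 9.5
```

Call:
play_rows --deltas '[[[255,0.1,0,0,0,0,0],[255,0.15,0,0,0,0,0],[255,0.15,0,0,0,0,0]]]'

```text
t: 19.45
tool_pos: [571.9, -182.0, 174.4]
tcp_rot: [-0.053, 0.705, 0.053, 0.705]
force: [0.2, -0.2, -1.1]
finger_gap: 9.4
```

Call:
play_rows --deltas '[[[255,0.1,0,0,0,0,0],[255,0.1,0,0,0,0,0],[255,0.1,0,0,0,0,0]]]'

```text
t: 19.7
tool_pos: [572.1, -182.1, 173.9]
tcp_rot: [-0.053, 0.705, 0.053, 0.705]
force: [-1.6, -0.3, 1.5]
finger_gap: 8.7
```

Call:
play_rows --deltas '[[[220,0,0,0,0,0,0],[200,0,0,0,0,0,0],[180,0,0,0,0,0,0],[160,0,0,0,0,0,0],[160,0,0,0,0,0,0],[160,0,0,0,0,0,0]]]'

```text
t: 20.2
tool_pos: [572.0, -182.0, 173.5]
tcp_rot: [-0.053, 0.705, 0.053, 0.705]
force: [-0.7, -0.0, 0.6]
finger_gap: 31.7
```

```bash
python3 - <<'E'
from h import *
from station import env
s=env.state();print(s["tool_pos"],s["force"],s["finger_gap"]);c=env.capture("wrist");sc=env.capture("scene")
b=lambda c:cv2.cvtColor(c["pixels"],cv2.COLOR_RGB2BGR)
cv2.imwrite("pics/w15.png",b(c));cv2.imwrite("pics/s15.png",cv2.resize(b(sc)[120:240,185:295],None,fx=5,fy=5,interpolation=cv2.INTER_CUBIC))
E
```

```text
[ 572.01404683 -182.00386778  173.4645427 ] [-0.65801932 -0.02099047  0.64224604] 31.696062777328663
```

View pics/s15.png

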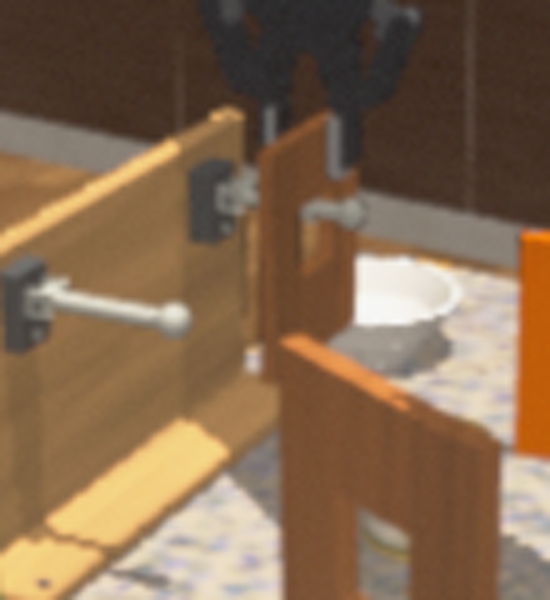

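View pics/w15.png

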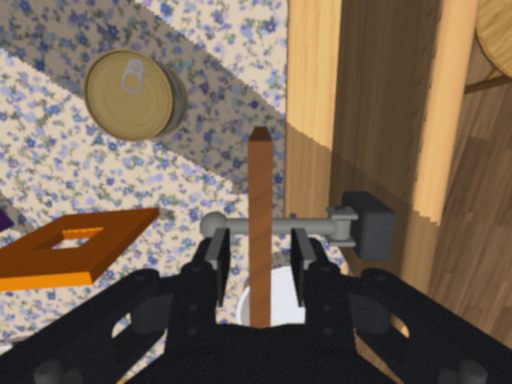

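Call:
play_rows --deltas '[[[160,-1.5,0,0,0,0,0],[160,-4,0,0,0,0,0],[160,-7,0,0,0,0,0],[160,-9,0,0,0,0,0],[160,-9,0,0,0,0,0]]]'

```text
t: 20.72
tool_pos: [574.9, -183.3, 269.3]
tcp_rot: [-0.054, 0.702, 0.051, 0.708]
force: [0.1, -1.0, -0.5]
finger_gap: 32.0
```

```bash
python3 - <<'E'
from h import *
from station import env
s=env.state();print(s["tool_pos"],s["force"],s["finger_gap"]);P=np.array([519.8,12.9,240.]);print(move(s,P,Rdown(rack[2]+np.pi/2)))
sc=env.capture("scene")
b=lambda c:cv2.cvtColor(c["pixels"],cv2.COLOR_RGB2BGR)
cv2.imwrite("pics/s16.png",cv2.resize(b(sc)[100:240,165:295],None,fx=5,fy=5,interpolation=cv2.INTER_CUBIC))
E
```

```text
[ 574.9070028  -183.2925285   269.33283817] [ 0.12433956 -0.95626751 -0.47943082] 31.95278203263501
(array([ 2.81, 20.23, -2.56]), array([-1.57 ,  0.002,  0.011]))
```

View pics/s16.png

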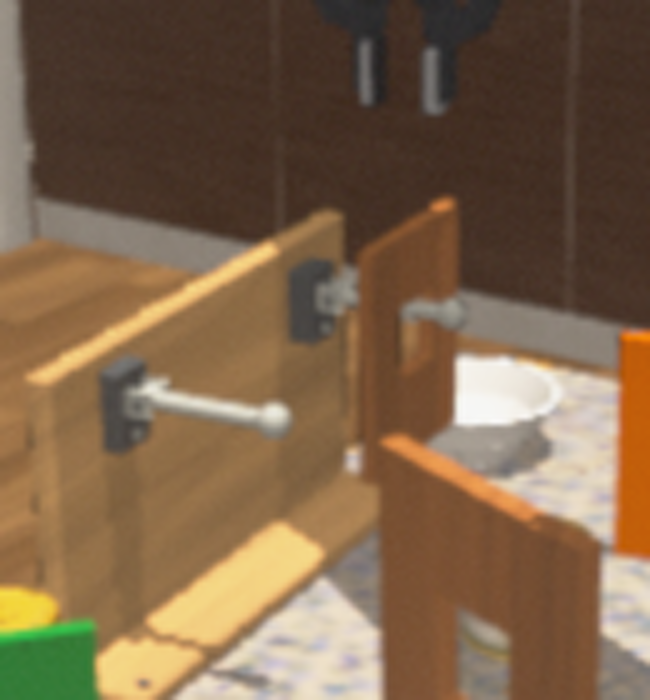

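The board hangs on the spare hook, with its hole and arm at (430,310) in the crop. Next is the emptied hook, whose knob shows at (272,418).

Call:
play_rows --deltas '[[[120,0,2,0,-0.12,0,0],[120,0,5,-0.4,-0.24,0,0],[120,0,8,-1,-0.36,0,0],[120,0,11,-1.6,-0.48,0,0],[120,0.5,14,-2.2,-0.6,0,0],[120,1,17,-2.6,-0.72,0,0],[120,1.5,19,-2.6,-0.84,0,0],[120,2,20.2,-2.6,-0.96,0,0],[120,2.3,20.2,-2.6,-1.08,0,0],[120,2.3,20.2,-2.6,-1.2,0,0]]]'

```text
t: 21.6
tool_pos: [514.4, 15.0, 238.1]
tcp_rot: [-0.443, 0.552, 0.445, 0.549]
force: [0.1, -0.4, 0.5]
finger_gap: 45.0
```

Call:
play_rows --deltas '[[[90,0,0,0,-0.12,0,0],[90,0,0,0,-0.24,0,0],[90,0,0,0,-0.37,0,0],[90,0,0,0,-0.37,0,0],[90,0,0,0,-0.37,0,0],[90,0,0,0,-0.37,0,0]]]'

```text
t: 22.1
tool_pos: [515.8, 13.9, 239.7]
tcp_rot: [-0.535, 0.463, 0.535, 0.462]
force: [-0.2, -0.2, -0.4]
finger_gap: 55.2
```

```bash
python3 - <<'E'
from h import *
from station import env
s=env.state();print(s["tool_pos"],s["force"],s["finger_gap"]);c=env.capture("wrist");d=wristcam(c,s)
print(move(s,[519.8,12.9,139.5],Rdown(rack[2]+np.pi/2)),proj(d,[519.8,12.9,158]))
b=lambda c:cv2.cvtColor(c["pixels"],cv2.COLOR_RGB2BGR)
cv2.imwrite("pics/w17.png",b(c))
E
```

```text
[515.82544898  13.88029555 239.73331292] [-0.18211912 -0.18426266 -0.41110513] 55.20706038251811
(array([10.02, -0.39, -0.16]), array([-0.003,  0.   , -0.001])) [259.33845599 203.37433416]
```

View pics/w17.png

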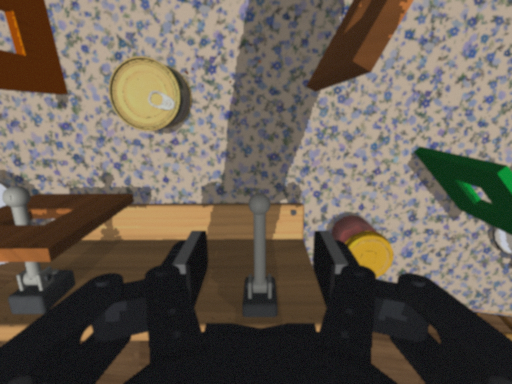

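Call:
play_rows --deltas '[[[90,3,-0.4,-0.15,0,0,0],[90,6,-0.4,-0.15,0,0,0],[90,8.5,-0.4,-0.15,0,0,0],[90,10.2,-0.4,-0.15,0,0,0],[90,10.2,-0.4,-0.15,0,0,0],[90,10.2,-0.4,-0.15,0,0,0]]]'

```text
t: 22.65
tool_pos: [519.5, 13.0, 137.7]
tcp_rot: [-0.535, 0.462, 0.536, 0.461]
force: [-0.1, -1.0, 0.8]
finger_gap: 55.5
```

Call:
play_rows --deltas '[[[255,0,0,0,0,0,0],[255,0,0,0,0,0,0],[255,0,0,0,0,0,0],[255,0,0,0,0,0,0],[255,0,0,0,0,0,0],[255,0,0,0,0,0,0],[255,0,0,0,0,0,0]]]' --squeeze 20

```text
t: 23.23
tool_pos: [521.8, 13.5, 139.6]
tcp_rot: [0.536, -0.461, -0.535, -0.463]
force: [1.5, 2.8, 4.0]
finger_gap: 16.1
```

```bash
python3 - <<'E'
from h import *
from station import env
s=env.state();print(s["tool_pos"],s["force"],s["finger_gap"]);c=env.capture("wrist");sc=env.capture("scene")
b=lambda c:cv2.cvtColor(c["pixels"],cv2.COLOR_RGB2BGR)
cv2.imwrite("pics/w18.png",cv2.resize(b(c)[180:380,150:370],None,fx=3,fy=3))
cv2.imwrite("pics/s18.png",cv2.resize(b(sc)[100:240,165:295],None,fx=5,fy=5,interpolation=cv2.INTER_CUBIC))
E
```

```text
[521.78113293  13.46535185 139.59797256] [1.52322175 2.80517991 3.99440274] 16.082755849905187
```

View pics/s18.png

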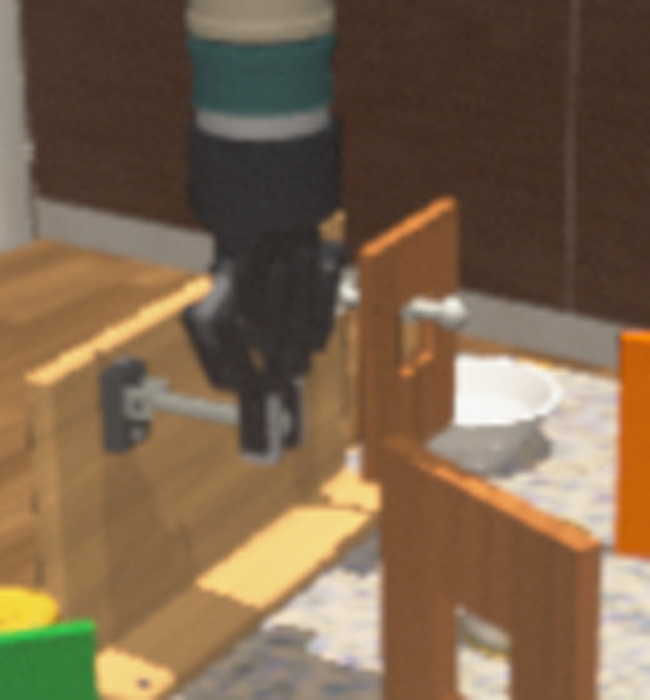

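View pics/w18.png

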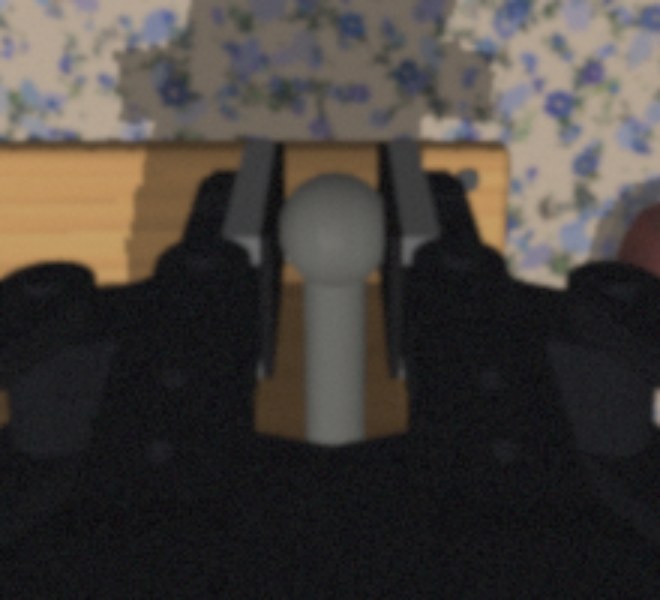

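Call:
play_rows --deltas '[[[255,-0.75,-0.04,0,0,0,0],[255,-1.5,-0.15,0,0,0,0],[255,-2.2,-0.33,0,0,0,0],[255,-2.9,-0.6,0,0,0,0],[255,-3.6,-0.95,0,0,0,0],[255,-4.2,-1.3,0,0,0,0],[255,-4.8,-1.8,0,0,0,0],[255,-5.4,-2.3,0,0,0,0],[255,-5.4,-2.3,0,0,0,0],[255,-5.4,-2.3,0,0,0,0]]]'

```text
t: 24.17
tool_pos: [543.5, 16.5, 193.6]
tcp_rot: [-0.536, 0.462, 0.536, 0.462]
force: [-3.9, 3.9, 3.1]
finger_gap: 16.3
```

```bash
python3 - <<'E'
from h import *
from station import env
s=env.state();print(s["tool_pos"],s["force"],s["finger_gap"]);c=env.capture("wrist");sc=env.capture("scene")
b=lambda c:cv2.cvtColor(c["pixels"],cv2.COLOR_RGB2BGR)
cv2.imwrite("pics/w19.png",cv2.resize(b(c)[180:380,150:370],None,fx=3,fy=3))
cv2.imwrite("pics/s19.png",cv2.resize(b(sc)[100:240,165:295],None,fx=5,fy=5,interpolation=cv2.INTER_CUBIC))
E
```

```text
[543.52332987  16.52938019 193.55165663] [-3.88799759  3.94412668  3.10530519] 16.34237213403279
```

View pics/s19.png

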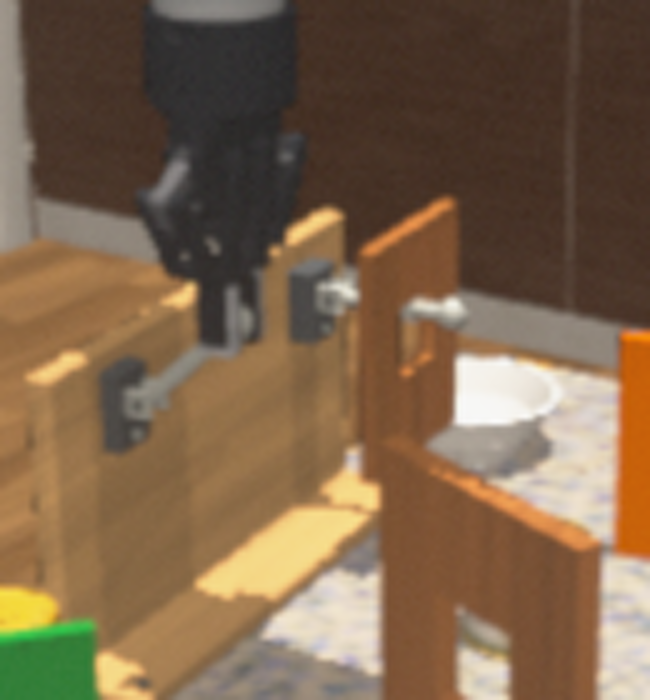

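View pics/w19.png

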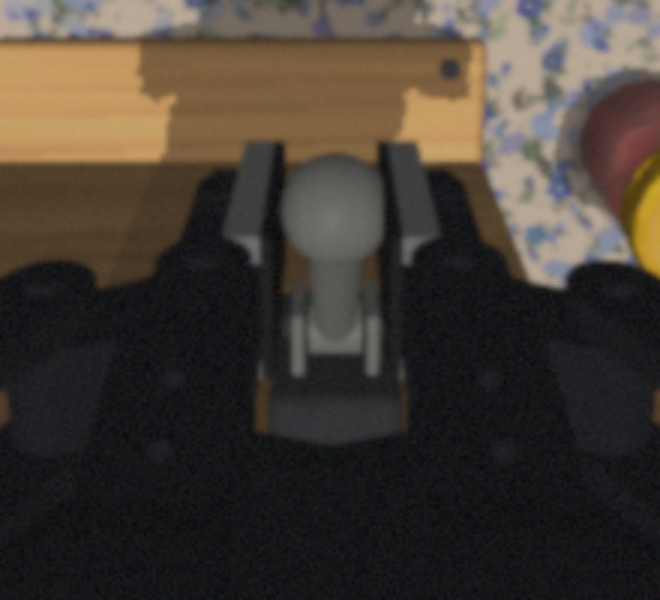

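Call:
play_rows --deltas '[[[255,-0.5,-0.5,0,0,0,0],[255,-0.9,-1.1,0,0,0,0],[255,-1.3,-1.7,0,0,0,0],[255,-1.6,-2.4,0,0,0,0],[255,-1.8,-3,0,0,0,0],[255,-1.9,-3.4,0,0,0,0],[255,-1.9,-3.4,0,0,0,0],[255,-1.9,-3.4,0,0,0,0]]]'

```text
t: 24.93
tool_pos: [578.5, 21.8, 212.9]
tcp_rot: [0.536, -0.461, -0.535, -0.462]
force: [-1.7, 5.0, 2.8]
finger_gap: 15.9
```

```bash
python3 - <<'E'
from h import *
from station import env
s=env.state();print(s["tool_pos"],s["force"],s["finger_gap"]);c=env.capture("wrist");sc=env.capture("scene")
b=lambda c:cv2.cvtColor(c["pixels"],cv2.COLOR_RGB2BGR)
cv2.imwrite("pics/w20.png",cv2.resize(b(c)[180:380,150:370],None,fx=3,fy=3))
cv2.imwrite("pics/s20.png",cv2.resize(b(sc)[100:240,165:295],None,fx=5,fy=5,interpolation=cv2.INTER_CUBIC))
E
```

```text
[578.54727498  21.81829671 212.86126358] [-1.73019502  5.0125324   2.75963998] 15.90797601612776
```

View pics/s20.png

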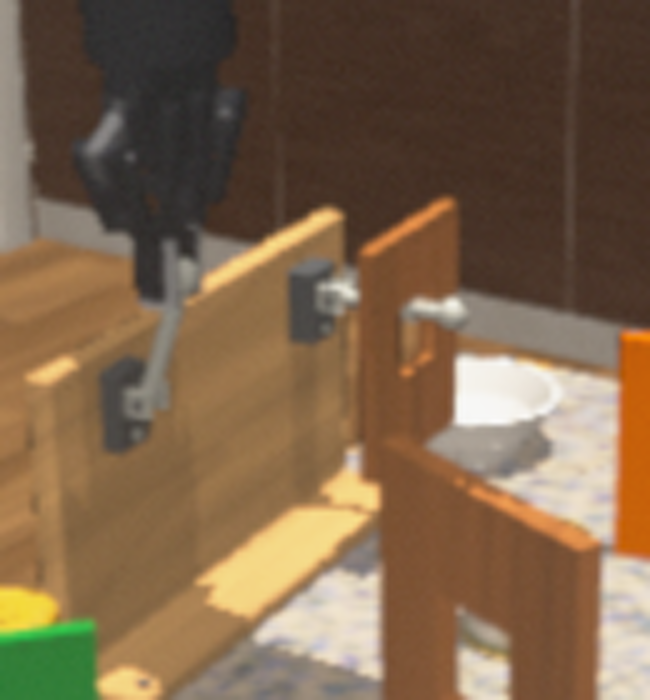

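View pics/w20.png

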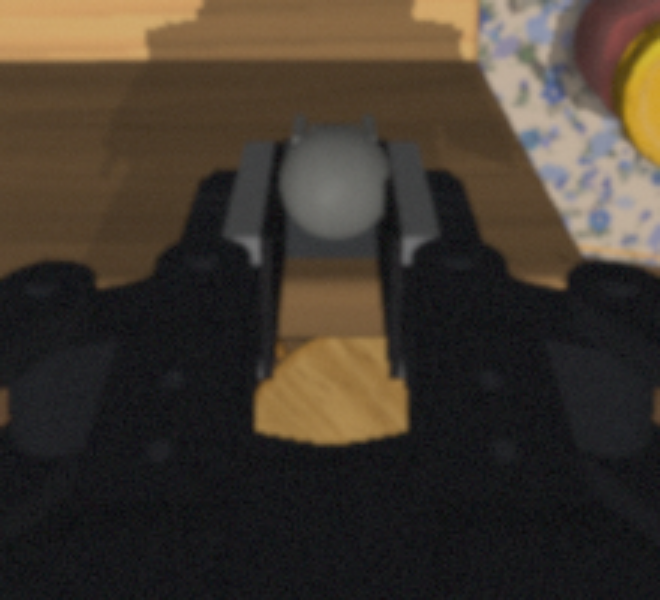

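Call:
play_rows --deltas '[[[255,-0.05,-0.4,0,0,0,0],[255,-0.1,-0.8,0,0,0,0],[255,-0.13,-1.1,0,0,0,0],[255,-0.13,-1.1,0,0,0,0],[255,-0.13,-1.1,0,0,0,0]]]'

```text
t: 25.45
tool_pos: [588.7, 23.3, 214.2]
tcp_rot: [0.536, -0.461, -0.535, -0.462]
force: [-2.1, 4.4, 5.1]
finger_gap: 16.1
```

Call:
play_rows --deltas '[[[255,0,-0.1,0,0,0,0],[255,0,-0.15,0,0,0,0],[255,0,-0.15,0,0,0,0]]]'

```text
t: 25.7
tool_pos: [589.9, 23.5, 214.4]
tcp_rot: [0.536, -0.461, -0.535, -0.462]
force: [-3.3, 4.6, 6.0]
finger_gap: 15.8
```

Call:
play_rows --deltas '[[[255,-0.1,-0.1,0,0,0,0],[255,-0.1,-0.1,0,0,0,0],[255,-0.1,-0.1,0,0,0,0]]]'

```text
t: 25.95
tool_pos: [590.5, 23.5, 214.4]
tcp_rot: [0.536, -0.461, -0.535, -0.462]
force: [-3.7, 4.5, 3.3]
finger_gap: 15.9
```

Call:
play_rows --deltas '[[[255,0,-0.1,0,0,0,0],[255,0,-0.1,0,0,0,0],[255,0,-0.1,0,0,0,0]]]'

```text
t: 26.2
tool_pos: [591.5, 23.8, 214.4]
tcp_rot: [0.536, -0.461, -0.536, -0.462]
force: [-3.9, 4.1, 3.7]
finger_gap: 15.3
```

Call:
play_rows --deltas '[[[255,0,-0.1,0,0,0,0],[255,0,-0.1,0,0,0,0],[255,0,-0.1,0,0,0,0]]]'

```text
t: 26.45
tool_pos: [592.5, 23.9, 214.6]
tcp_rot: [0.536, -0.461, -0.536, -0.462]
force: [-3.8, 3.8, 3.3]
finger_gap: 15.8
```

Call:
play_rows --deltas '[[[255,0,-0.1,0,0,0,0],[255,0,-0.1,0,0,0,0],[255,0,-0.1,0,0,0,0]]]'

```text
t: 26.7
tool_pos: [593.9, 24.1, 214.5]
tcp_rot: [0.536, -0.461, -0.535, -0.462]
force: [-1.6, 5.0, 2.7]
finger_gap: 14.8
```

```bash
python3 - <<'E'
from h import *
from station import env
s=env.state();print(s["tool_pos"],s["force"],s["finger_gap"]);c=env.capture("wrist");sc=env.capture("scene")
b=lambda c:cv2.cvtColor(c["pixels"],cv2.COLOR_RGB2BGR)
cv2.imwrite("pics/w21.png",cv2.resize(b(c)[180:380,150:370],None,fx=3,fy=3))
cv2.imwrite("pics/s21.png",cv2.resize(b(sc)[100:240,165:295],None,fx=5,fy=5,interpolation=cv2.INTER_CUBIC))
E
```

```text
[593.94960856  24.09179452 214.45114846] [-1.55302039  5.04522812  2.70482784] 14.839865381397516
```

View pics/s21.png

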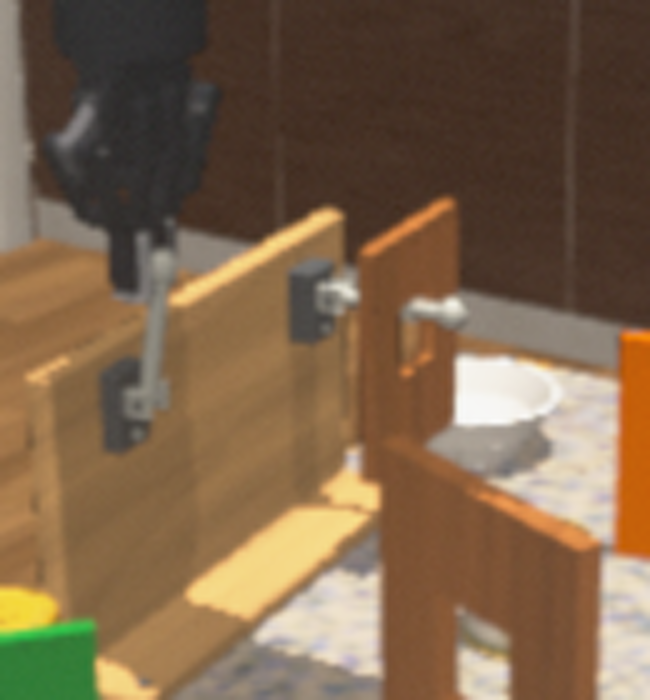

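View pics/w21.png

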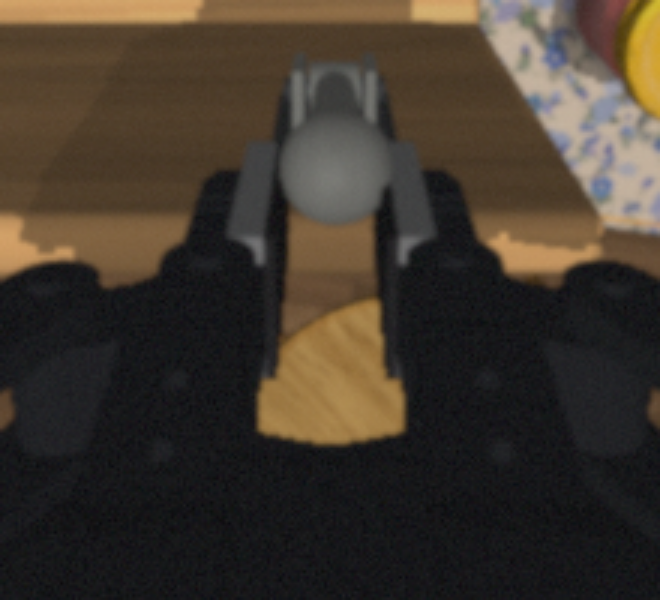

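The scene crop shows the arm still leaning, from (140,400) to (160,262). In the wrist crop the ball has slid to the robot-side end of the pads (335,168), so the pinch is slipping. I'll let go and push the knob from the robot side with shut fingers.

Call:
play_rows --deltas '[[[180,0,0,0,0,0,0],[110,0,0,0,0,0,0],[90,0,0,0,0,0,0],[90,0,0,0,0,0,0],[90,-2.5,0,0,0,0,0],[90,-5,0.5,0,0,0,0],[90,-5,3,0,0,0,0],[255,-5,5,0,0,0,0],[255,-5,5,0,0,0,0],[255,-5,5,0,0,0,0]]]'

```text
t: 27.63
tool_pos: [543.4, 16.0, 264.1]
tcp_rot: [0.536, -0.462, -0.535, -0.462]
force: [-0.1, 0.4, -0.7]
finger_gap: 19.5
```

Call:
play_rows --deltas '[[[255,0,0,0,0,0,0],[255,0,0,0,0,0,0],[255,0,0,0,0,0,0]]]'

```text
t: 27.88
tool_pos: [544.4, 16.4, 263.5]
tcp_rot: [0.536, -0.462, -0.536, -0.462]
force: [0.3, 0.8, -0.0]
finger_gap: 0.2
```

```bash
python3 - <<'E'
from h import *
from station import env
s=env.state();print(s["tool_pos"],s["force"],s["finger_gap"]);c=env.capture("wrist");sc=env.capture("scene")
import pickle;pickle.dump((s,c,sc),open("v6.pkl","wb"))
b=lambda c:cv2.cvtColor(c["pixels"],cv2.COLOR_RGB2BGR)
cv2.imwrite("pics/w22.png",b(c))
cv2.imwrite("pics/s22.png",cv2.resize(b(sc)[100:240,165:295],None,fx=5,fy=5,interpolation=cv2.INTER_CUBIC))
E
```

```text
[544.41404714  16.3871435  263.53596799] [ 0.25416669  0.76496787 -0.04749963] 0.21768875739405477
```

View pics/s22.png

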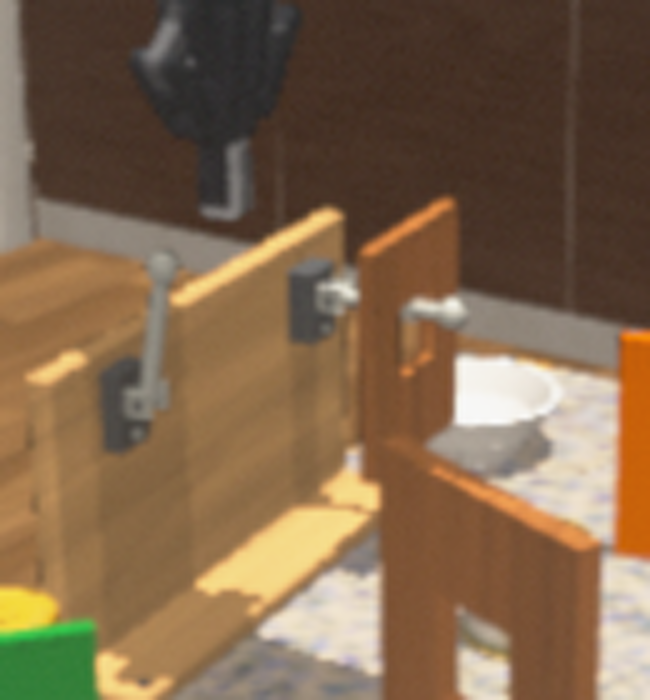

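View pics/w22.png

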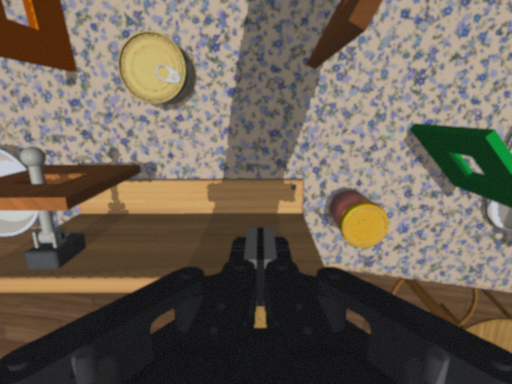

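```bash
python3 - <<'E'
from h import *
import pickle
s,c,sc=pickle.load(open("v6.pkl","rb"))
p=np.array([162/5+165,265/5+100])-.4
K=np.asarray(sc["intrinsics"]);o=-sc["R"].T@sc["t"];d=sc["R"].T@np.linalg.inv(K)@[*p,1]
Ri=R.from_euler('z',-rack[2]);o2=Ri.apply(o-[rack[0],rack[1],0]);d2=Ri.apply(d)
k=(98.1-o2[1])/d2[1];X=o2+k*d2;print("knob rack",X)
print("tcp rack",Ri.apply(s["tool_pos"]-[rack[0],rack[1],0]))
print(move(s,rackw(rack,(X[0]-45,98.1,222)),Rdown(rack[2]+np.pi/2)))
E
```

```text
knob rack [-39.82884884  98.1        232.86539313]
tcp rack [-78.22198442  97.89374712 263.53596799]
(array([4.15, 0.66, 0.02]), array([-0., -0., -0.]))
```

Call:
play_rows --deltas '[[[255,2,0,0,0,0,0],[255,4.2,0,0,0,0,0],[255,4.2,0,0,0,0,0],[255,4.2,-0.8,0,0,0,0],[255,4.2,-1.4,0,0,0,0],[255,4.2,-1.4,0,0,0,0],[255,4.2,-1.4,0,0,0,0]]]'

```text
t: 28.57
tool_pos: [559.3, 18.5, 223.3]
tcp_rot: [0.536, -0.461, -0.535, -0.462]
force: [0.3, -1.0, -0.5]
finger_gap: 0.1
```

Call:
play_rows --deltas '[[[255,0,-0.15,0,0,0,0],[255,0,-0.3,0,0,0,0],[255,0,-0.3,0,0,0,0]]]'

```text
t: 28.82
tool_pos: [561.0, 19.0, 222.3]
tcp_rot: [0.536, -0.461, -0.535, -0.462]
force: [0.4, -0.0, 0.0]
finger_gap: 0.3
```

Call:
play_rows --deltas '[[[255,0,-0.15,0,0,0,0],[255,0,-0.3,0,0,0,0],[255,0,-0.3,0,0,0,0]]]'

```text
t: 29.07
tool_pos: [563.2, 19.4, 221.9]
tcp_rot: [-0.535, 0.462, 0.536, 0.461]
force: [-1.3, 0.4, 1.2]
finger_gap: -0.5
```

Call:
play_rows --deltas '[[[255,0,-0.15,0,0,0,0],[255,0,-0.3,0,0,0,0],[255,0,-0.3,0,0,0,0]]]'

```text
t: 29.32
tool_pos: [566.6, 19.9, 221.9]
tcp_rot: [-0.536, 0.462, 0.536, 0.462]
force: [-1.8, -0.3, 1.2]
finger_gap: 0.2
```

Call:
play_rows --deltas '[[[255,0,-0.1,0,0,0,0],[255,0,-0.2,0,0,0,0],[255,0,-0.2,0,0,0,0]]]'

```text
t: 29.57
tool_pos: [568.7, 20.2, 221.8]
tcp_rot: [0.536, -0.462, -0.536, -0.462]
force: [-1.5, 0.6, 0.5]
finger_gap: 0.1
```

Call:
play_rows --deltas '[[[255,0,-0.1,0,0,0,0],[255,0,-0.15,0,0,0,0],[255,0,-0.15,0,0,0,0]]]'

```text
t: 29.82
tool_pos: [570.1, 20.4, 221.8]
tcp_rot: [0.536, -0.462, -0.536, -0.462]
force: [-1.6, 0.3, 1.3]
finger_gap: 0.2
```

Call:
play_rows --deltas '[[[255,0,-0.1,0,0,0,0],[255,0,-0.1,0,0,0,0],[255,0,-0.1,0,0,0,0]]]'

```text
t: 30.07
tool_pos: [571.1, 20.6, 221.8]
tcp_rot: [0.536, -0.462, -0.536, -0.462]
force: [-1.9, 0.6, 0.9]
finger_gap: -0.1
```

Call:
play_rows --deltas '[[[255,0,-0.1,0,0,0,0],[255,0,-0.1,0,0,0,0],[255,0,-0.1,0,0,0,0]]]'

```text
t: 30.32
tool_pos: [572.0, 20.7, 221.9]
tcp_rot: [0.536, -0.462, -0.536, -0.462]
force: [-1.4, 0.7, 1.6]
finger_gap: 0.2
```

Call:
play_rows --deltas '[[[255,0,-0.1,0,0,0,0],[255,0,-0.1,0,0,0,0],[255,0,-0.1,0,0,0,0]]]'

```text
t: 30.57
tool_pos: [573.0, 20.8, 221.8]
tcp_rot: [0.536, -0.462, -0.536, -0.462]
force: [-1.0, 0.0, 1.1]
finger_gap: -0.1
```

Call:
play_rows --deltas '[[[255,0,-0.1,0,0,0,0],[255,0,-0.1,0,0,0,0],[255,0,-0.1,0,0,0,0]]]'

```text
t: 30.82
tool_pos: [574.0, 21.0, 221.8]
tcp_rot: [0.536, -0.462, -0.536, -0.462]
force: [-0.2, -0.5, 1.7]
finger_gap: 0.2
```

Call:
play_rows --deltas '[[[255,0,-0.1,0,0,0,0],[255,0,-0.1,0,0,0,0],[255,0,-0.1,0,0,0,0]]]'

```text
t: 31.07
tool_pos: [575.0, 21.1, 221.8]
tcp_rot: [0.536, -0.462, -0.536, -0.462]
force: [-1.5, 1.0, 0.9]
finger_gap: 0.1
```

Call:
play_rows --deltas '[[[255,0,-0.1,0,0,0,0],[255,0,-0.1,0,0,0,0],[255,0,-0.1,0,0,0,0]]]'

```text
t: 31.32
tool_pos: [575.7, 21.2, 221.8]
tcp_rot: [-0.536, 0.462, 0.536, 0.461]
force: [-2.3, 0.4, 1.6]
finger_gap: -0.0
```

Call:
play_rows --deltas '[[[255,0,-0.1,0,0,0,0],[255,0,-0.1,0,0,0,0],[255,0,-0.1,0,0,0,0]]]'

```text
t: 31.57
tool_pos: [576.3, 21.3, 221.8]
tcp_rot: [-0.535, 0.462, 0.536, 0.461]
force: [-4.1, -0.4, 2.8]
finger_gap: 0.2
```

Call:
play_rows --deltas '[[[255,0,-0.1,0,0,0,0],[255,0,-0.1,0,0,0,0],[255,0,-0.1,0,0,0,0]]]'

```text
t: 31.82
tool_pos: [576.8, 21.4, 221.8]
tcp_rot: [-0.535, 0.462, 0.536, 0.461]
force: [-5.9, -1.5, 4.7]
finger_gap: 0.0
```

Call:
play_rows --deltas '[[[255,0,-0.1,0,0,0,0],[255,0,-0.1,0,0,0,0],[255,0,-0.1,0,0,0,0],[255,0,-0.1,0,0,0,0]]]'

```text
t: 32.15
tool_pos: [577.2, 21.4, 221.9]
tcp_rot: [-0.535, 0.463, 0.536, 0.461]
force: [-7.8, -0.3, 4.5]
finger_gap: -0.2
```

Call:
play_rows --deltas '[[[255,0,-0.02,0,0,0,0],[255,0,-0.02,0,0,0,0],[255,0,-0.02,0,0,0,0],[255,0,-0.02,0,0,0,0],[255,0,-0.02,0,0,0,0],[255,0,-0.02,0,0,0,0],[255,0,-0.02,0,0,0,0]]]'

```text
t: 32.73
tool_pos: [577.2, 21.5, 221.9]
tcp_rot: [-0.535, 0.463, 0.536, 0.461]
force: [-7.5, -2.4, 5.3]
finger_gap: -0.1
```

Held at about 7.5 N for a second. Backing off toward the robot and up.

Call:
play_rows --deltas '[[[255,0,0.3,0,0,0,0],[255,0,1.5,0,0,0,0],[255,0,4,0,0,0,0],[255,-2,6,0,0,0,0],[255,-5,8,0,0,0,0],[255,-7,10,0,0,0,0],[255,-7,10,0,0,0,0],[255,-7,10,0,0,0,0]]]'

```text
t: 33.4
tool_pos: [481.8, 6.8, 293.7]
tcp_rot: [0.537, -0.46, -0.534, -0.463]
force: [0.9, 0.7, -1.4]
finger_gap: 0.0
```

```bash
python3 - <<'E'
from h import *
from station import env
s=env.state();print(s["tool_pos"],s["force"],s["t"]);c=env.capture("wrist");sc=env.capture("scene");t=env.capture("top")
p=None
b=lambda c:cv2.cvtColor(c["pixels"],cv2.COLOR_RGB2BGR)
cv2.imwrite("pics/w23.png",b(c))
cv2.imwrite("pics/s23.png",cv2.resize(b(sc)[100:240,165:295],None,fx=4,fy=4,interpolation=cv2.INTER_CUBIC))
cv2.imwrite("pics/t23.png",b(t))
d=wristcam(c,s);print([proj(d,rackw(rack,(-28,98.1,z))).round(1) for z in(158,233)],proj(sc,rackw(rack,(-28,98.1,233)))-[165,100])
E
```

```text
[481.82786992   6.7646228  293.67698181] [ 0.94622589  0.65756133 -1.41835306] 33.4
[array([261.5, 282.9]), array([261.9, 334.1])] [28.03712696 51.92262203]
```

View pics/s23.png

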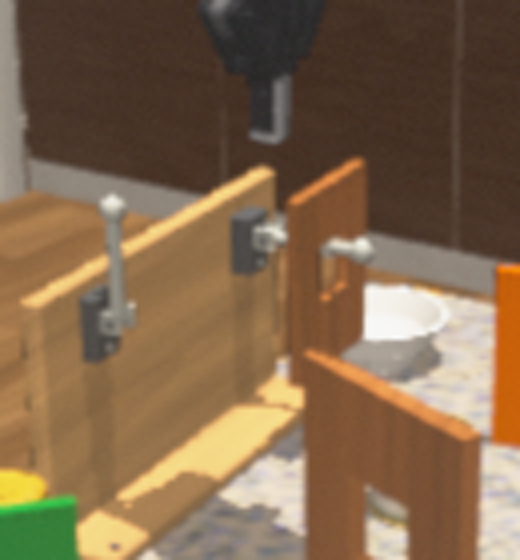

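View pics/w23.png

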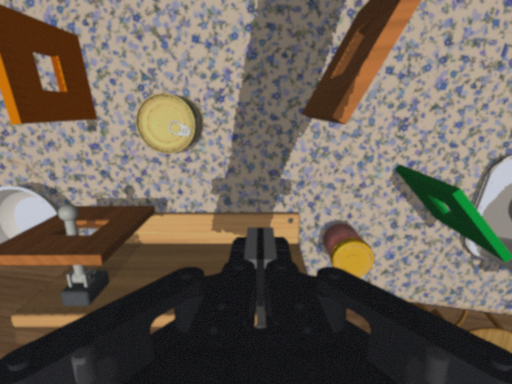

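View pics/t23.png

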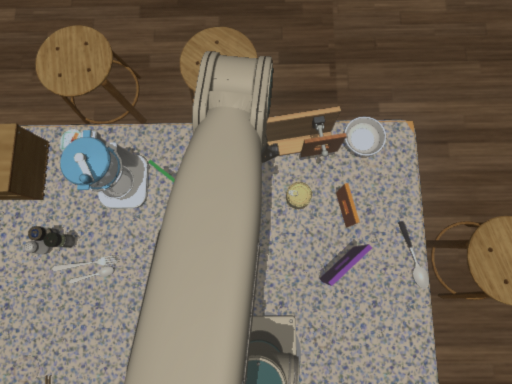

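The folded knob shows at (112,206) in the 4x crop, within half a pixel of the predicted flat position. The board hangs upright on the other hook, and the tin, jar and bowl look unmoved. Handing in.

```bash
python3 - <<'E'
from station import env
print(env.job_done())
E
```

```text
the job is handed in; nothing more can be done
None
```

I finished the job and handed it in at about 33.5 s of the 72 s. No verdict was reported.

- **Spare hook (the rack's -y end):** I pinched its knob, swung it down and pressed it onto its stop. The felt force was 8–9 N, held for more than half a second.
- **Serving board:** I lifted the smaller brown board off the +y hook and carried it over without setting it down. I then hung it on the spare hook and let go. The wrist force changed from −1.1 to +1.5 N as the hook took the weight.
- **Emptied hook:** While folding it, the pinch slipped with about 12 mm left to go. I let go and pushed the knob flat with shut fingers, pressing at about 7.5 N for about a second.

**Last checks:**
- The emptied hook's knob is within half a pixel of its folded position.
- The board hangs upright by its hole on the lowered hook, and the gripper was clear of everything.
- The tin, jar and bowl look unmoved. I judged this by eye and did not measure it. In the last top view the arm hides the jar, so the wrist picture shows it instead.

**One disagreement:** knob heights from the cameras differed by up to about 6 mm from those implied by the gripper. I worked from relative distances and felt force instead.

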